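# Spread a retaining ring with pliers and snap it into the spindle groove

### The arm

A 7-joint arm with a two-finger parallel gripper is mounted at the origin on the work surface; the furniture and walls round the work are solid. World frame = base frame: x ahead of the robot, y to its left, z up, the work surface at z = 0. Lengths are in m, angles in rad, forces in N, time in s.
With the tool pointing down it reaches from about 0.425 to 0.875 m from the base axis. Payload 9.9 kg.
Tool frame: the origin (TCP) lies on the centre line of the jaws, within the pads' length; the fingertips stand 17 mm ahead of it and the grasp point (between the pads) lies 2 mm behind it; z points along the fingers, y is the direction in which the jaws open and shut (so a half turn about z gives the same grasp; the last joint's range is limited). The gripper opens to 85 mm and grips with 20 to 120 N. Pads are 22 mm wide; open, the fingers measure 114 mm over their backs; the gripper's body (76 mm by 85 mm) begins 54 mm behind the grasp point. The pads swing forward as they close: fully open they stand 13 mm farther back than shut.
Start: joints at [-1.288, 0.576, 0.025, 1.437, -0.015, 1.129, -0.057], TCP at [0.242, 0.63, 0.248] pointing down, gripper open.
Joint ranges: [-2.76, 2.76], [-0.34, 2.15], [-1.52, 1.57], [0.19, 2.46], [-1.09, 4.23], [0.17, 1.99], [-2.82, 2.82]. Speed limits (rad/s): [2.22, 2.22, 3.01, 3.01, 3.14, 3.14, 3.14].

### API

Orientations are given as a unit quaternion [x, y, z, w].
In Python, from workcell import manip gives the robot as it stands. Calls block until the motion is done:
- manip.movep(position, orientation): joint-space move of the TCP to a pose.
- manip.move_straight(position, rotation=None, max_speed=0.15, stop_force=None): straight line of the TCP; rotation=None keeps the orientation; max_speed is the mean speed in m/s. With stop_force (N) it stops when the force on the tool has changed by that much, and returns True; else False.
- manip.move_j(angles): joint-space move.
- manip.command_gripper(opening): opening from 0.0 (shut) to 1.0 (fully open); the grip force is fixed at half the most; returns when the fingers have stopped.
- manip.sleep(seconds).
- manip.inverse_kinematics(position, orientation): joint angles nearest the present ones, or None.
- manip.get_obs(): the state.
- manip.read_camera(name): name is "scene" or "top" or "wrist"; returns a dict with "frame" (384x512x3 uint8, red, green, blue), "intrinsics" (3x3 intrinsics, pixels), "distortion" ([k1, k2, p1, p2, k3] as OpenCV has them; the pictures are not rectified), "eye" and "rotation" of the camera in the world. Camera axes: x right, y up, looking along -z (the intrinsics and any distortion apply to the point x, -y, -z); pixel columns grow to the right and rows downward; lengths in m; the calibration is good to about 2 mm. A picture is of the moment at which its call begins. There is no depth.
A pose or a line that the arm cannot do raises manip.Unreachable and nothing moves.
- manip.finish_job(): hands the job in, once; it reports no verdict.
The state is a dict: "time_s": time; "q": joint angles; "qd": joint speeds; "effort": joint torques, N m; "tcp_pos": TCP position; "ee_rot": TCP orientation; "wrist_force": force on the tool from outside, world axes, zero at the start; "torque": the same for the moment, N m; "gripper_width": opening from 0.0 (shut) to 1.0 (fully open).
Only numpy, scipy, OpenCV 4.12 (cv2) and the standard library are available. Lean on these libraries where they do the work, as an engineer would, in place of code of your own. Each camera call takes 0.05 s, during which the arm holds its last target.

### The job

Take the spreading pliers out of their holder, put their tips between the ears of the retaining ring and squeeze to open it, slide the opened ring along the spindle until it meets the pulley hub, and let it close into the groove there, so that it locks the pulley on. Put the pliers back upright in their holder and let go. Handle the ring with the pliers only, never with the fingers, and do not disturb the tins, the spool or the wooden wedge.

Things in the scene. Friction and masses are not known exactly. Their poses are not given: they have to be found in the camera images.
- pliers: Spreading pliers standing upright in their holder, 145 mm tall, 160-260 g. Origin: middle of the underside of the flat steel rest bar (84 mm along x, 26 along y, 10 thick) that carries the pivot. y is the way the grips close and the tips open, z up. Squeezed to the stop and gripped hard (50-80 N) they hold the ring firmly; squeezed only to 60-63 mm over the grips they carry empty.
- pliers_grips (a point): Midway between the two black round grips (each 13 mm thick, 44 mm long, lying along the pliers' x, centre 27 mm to either side in y; 67 mm over both), 45 mm above the pliers' origin. Pinch them along y from above. They spring apart with about 4.5 N at rest, about 23 N at the stop (30 mm over both) with the ring on.
- pliers_tips (a point): Midway between the two round steel tips at rest (bars 7 mm thick, 20 mm long along x, side by side, 16 mm over both at rest, 25 mm with the grips at 63 mm), 77 mm below the pliers' origin. Squeezing the grips swings the tips outward along y, to 79 mm over both; the height from tips to grips stays about 122 mm.
- pliers_holder: Fixed wooden plate 130x90 mm with two posts 54 mm apart along its x. Origin under its middle. The pliers' rest bar lies across the post tops, 108 mm up, pliers' x along holder's x (either way round), origin above the holder's; guides 10 mm high leave 3 mm play in y, 6 in x. The tips hang between the posts: lift or come in 100 mm above the seat to clear them.
- ring: Steel retaining ring standing upright in its stand: 8 mm thick along x (its axis), 54 mm wide along y, 90 mm tall, 100-160 g. Origin: ring centre; z up to its mouth. Bottom bridge 23 mm wide, underside 36 mm and inner face 21.5 mm below the origin. Two sprung half-rings (inner radius 19 mm relaxed) swing out from hinges 26 mm below the origin, 7 mm either side.
- ring_ears (a point): Between the ring's two upright ears, 40 mm above its origin and 6 mm toward its -x: bring the middle of the plier tips here, tips along the ring's x, then squeeze. Inner faces flat, 31 mm apart, 20 mm wide along x (16 mm toward -x, 4 toward +x of the ring's middle); a round bead on top of each (50 mm above the ring's origin, 27 mm between them) keeps the tips in.
- ring_l (a joint): How far the ring's half at +y is swung open, rad: 0 relaxed, about 0.06 closed in the groove, about 0.2 resting on the full-size spindle, about 0.4 fully spread by the pliers.
- ring_r (a joint): The same for the half at -y.
- ring_stand: Small fixed wooden stand 90x90 mm with a slot along its y in which the ring's bridge stands, 30 mm above the bench; steel plates either side reach 27 mm above the slot's floor. Origin under its middle. Lift the ring straight up by 50 mm or more to clear it.
- pulley_stand: Fixed bearing stand: foot plate 110x130 mm, grey housing 132 mm high. Origin under the housing. The spindle comes out along the stand's -x (roughly toward the robot). The ring's +x side faces the housing.
- stand_axis (a point): On the spindle's axis, in the middle of the housing, 90 mm above the bench; the axis is the stand's x. From the free end: 16 mm taper (24 to 45 mm diameter), 35 mm of 45 mm diameter, groove 11 mm wide, 40 mm diameter, then the flat hub face of the pulley (64 mm diameter), where the ring stops. Fully spread, the ring passes with its origin 2 to 6 mm below the axis.
- hub_range (a point): On the spindle's axis, 75 mm from stand_axis toward the free end. The hub face lies up to 12 mm nearer or farther, differently each time (free end 62 mm before it): feel for it. Stop at a push of about 3 N; more tilts the pliers in the grip. Back off 1 mm, best raise the ring till its bridge meets the groove (about 3 N), then let the grips open.
- spool: Wooden spool of thread, 50 mm across, 60 high, a bystander. Origin under its middle.
- button_tin: Round tin with lid, 72 mm across, 44 high, a bystander. Origin under its middle.
- glue_tin: Round tin, 70 mm across, 72 high, a bystander. Origin under its middle.
- offcut_wedge: Wooden wedge 45x120x50 mm, a bystander. Origin under its middle.
Things that resemble listed ones, but are neither listed nor needed, are in the scene too. What is shaped like the pliers but blue or purple is not meant.

How it is judged:
By the outcome, as a careful person would: the job done as asked, in the order asked, and still so for the second after the job is handed in, with the robot touching nothing.
It also fails if it takes over 54 s, if anything falls off the work surface, if the arm or the gripper's body presses on something with over 40 N, if the wrist force passes 120 N, or if a joint passes its speed limit or range.

## Working session

There is one attempt and no reset: what is moved stays moved. The work goes in short steps, each a Python script; the robot and the scene stay as the last script left them, time stands still between calls to the robot, and variables do not carry over. Pictures are saved under pics/ and viewed, and the job is handed in when it is done.

```bash
ls; mkdir -p pics; cat > h.py <<'E'
import numpy as np, cv2
from workcell import manip
def snap(name,fn,scale=1):
    c=manip.read_camera(name)
    np.savez('pics/'+fn+'.npz',**{k:np.array(c[k]) for k in ['frame','intrinsics','distortion','eye','rotation']})
    cv2.imwrite('pics/'+fn+'.png',cv2.cvtColor(np.array(c['frame']),cv2.COLOR_RGB2BGR))
    return c
def load(fn): return dict(np.load('pics/'+fn+'.npz'))
def Rm(c):
    R=np.array(c['rotation'],float)
    if R.shape!=(3,3):
        from scipy.spatial.transform import Rotation
        R=Rotation.from_quat(R).as_matrix()
    return R
def ray(c,u,v):
    p=cv2.undistortPoints(np.array([[[u,v]]],float),np.array(c['intrinsics'],float),np.array(c['distortion'],float))[0,0]
    d=Rm(c)@np.array([p[0],-p[1],-1.0]); return np.array(c['eye'],float),d/np.linalg.norm(d)
def onz(c,u,v,z):
    e,d=ray(c,u,v); return e+d*(z-e[2])/d[2]
def tri(*obs):
    A=np.zeros((3,3));b=np.zeros(3)
    for c,u,v in obs:
        e,d=ray(c,u,v);P=np.eye(3)-np.outer(d,d);A+=P;b+=P@e
    x=np.linalg.solve(A,b); r=[np.linalg.norm((np.eye(3)-np.outer(ray(*o)[1],ray(*o)[1]))@(x-o[0]['eye'])) for o in obs]
    return x,r
def proj(c,X):
    X=np.atleast_2d(X); p=(X-np.array(c['eye']))@Rm(c); p=np.c_[p[:,0],-p[:,1],-p[:,2]]
    return cv2.projectPoints(p,np.zeros(3),np.zeros(3),np.array(c['intrinsics'],float),np.array(c['distortion'],float))[0][:,0]
def crop(fn,u0,v0,u1,v1,s,out):
    im=cv2.imread('pics/'+fn+'.png')[v0:v1,u0:u1]
    cv2.imwrite('pics/'+out+'.png',cv2.resize(im,None,fx=s,fy=s,interpolation=cv2.INTER_CUBIC))
E
python3 - <<'E'
from h import *
for n in ['scene','top','wrist']:
    c=snap(n,n+'0'); print(n,c['eye'],np.array(c['rotation']).round(3).tolist(),c['distortion'])
o=manip.get_obs();print(o)
E
```

```text
pics
scene [-0.30759349  1.27073632  0.79867251] [-0.146, 0.529, 0.805, -0.225] [-0.1527062  0.         0.         0.         0.       ]
top [ 0.29956472 -0.03424799  1.370618  ] [-0.061, 0.058, 0.71, -0.699] [0.04156914 0.         0.         0.         0.        ]
wrist [0.17025939 0.65690951 0.37266468] [-0.127, -0.087, 0.56, 0.814] [-0.04680952  0.          0.          0.          0.        ]
{'time_s': 0.15, 'q': array([-1.28778559,  0.57633207,  0.02486585,  1.43769952, -0.01498909,
        1.12897885, -0.05647989]), 'qd': array([ 0.00032351, -0.00259701,  0.00010264, -0.00178138,  0.00089013,
        0.00073786, -0.0023298 ]), 'effort': array([ 3.53730589e-03, -7.66261983e+01,  2.25317962e+00, -2.86186016e+01,
        1.56609085e-02,  9.72888898e-03,  1.52262851e-05]), 'tcp_pos': array([0.24197219, 0.62980912, 0.24765118]), 'ee_rot': array([ 1.82357483e-01,  9.83232103e-01, -6.12022415e-04, -7.40843292e-05]), 'wrist_force': array([ 0.34782075, -0.43169103, -0.20048937]), 'torque': array([-0.01300299, -0.04266323,  0.04156267]), 'gripper_width': 1.0008773082134497}
```

View pics/scene0.png

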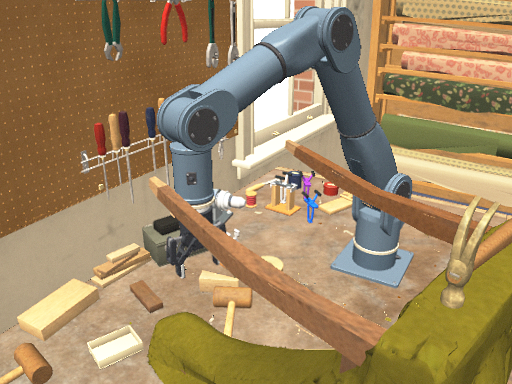

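View pics/top0.png

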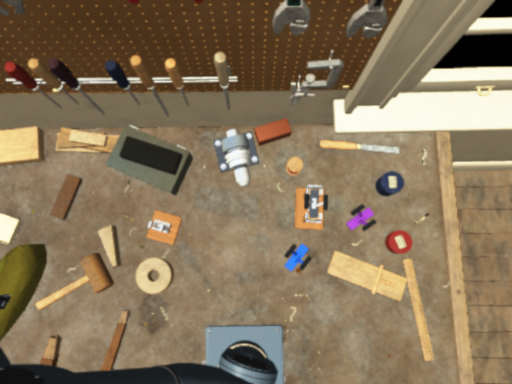

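View pics/wrist0.png

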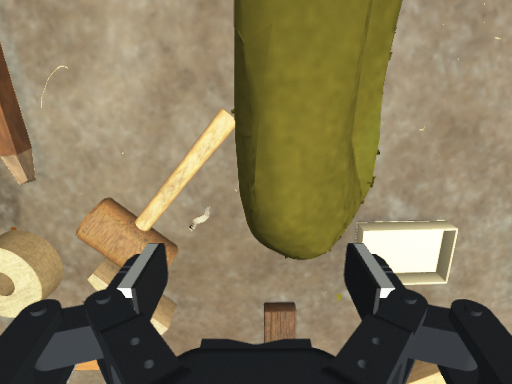

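```bash
python3 - <<'E'
from h import *
crop('top0',140,115,270,250,6,'t1'); crop('top0',260,115,420,275,5,'t2'); crop('scene0',130,160,350,290,3.6,'s1')
E
```

```text
(no output)
```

View pics/t1.png

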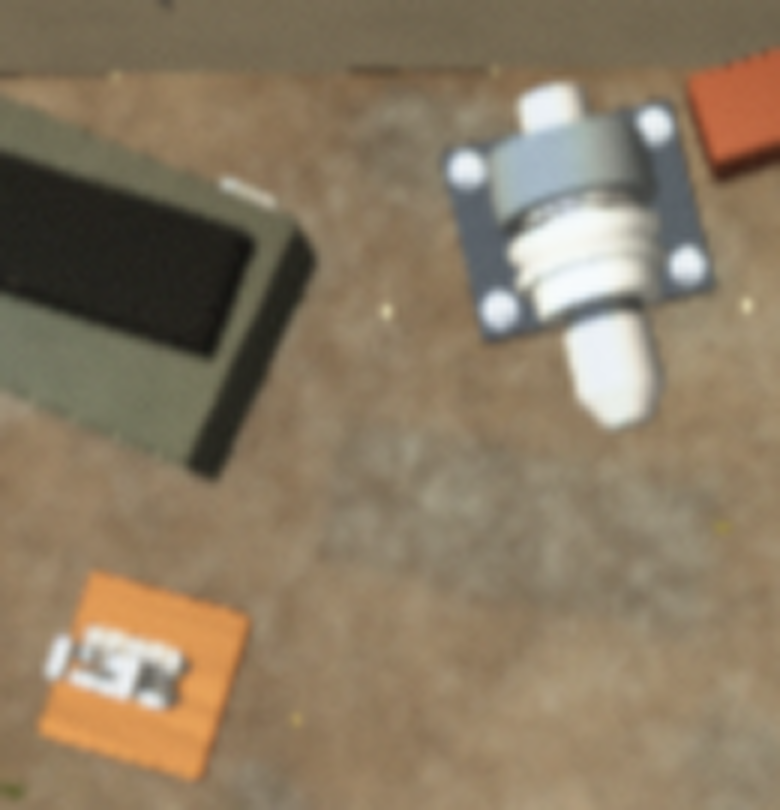

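View pics/t2.png

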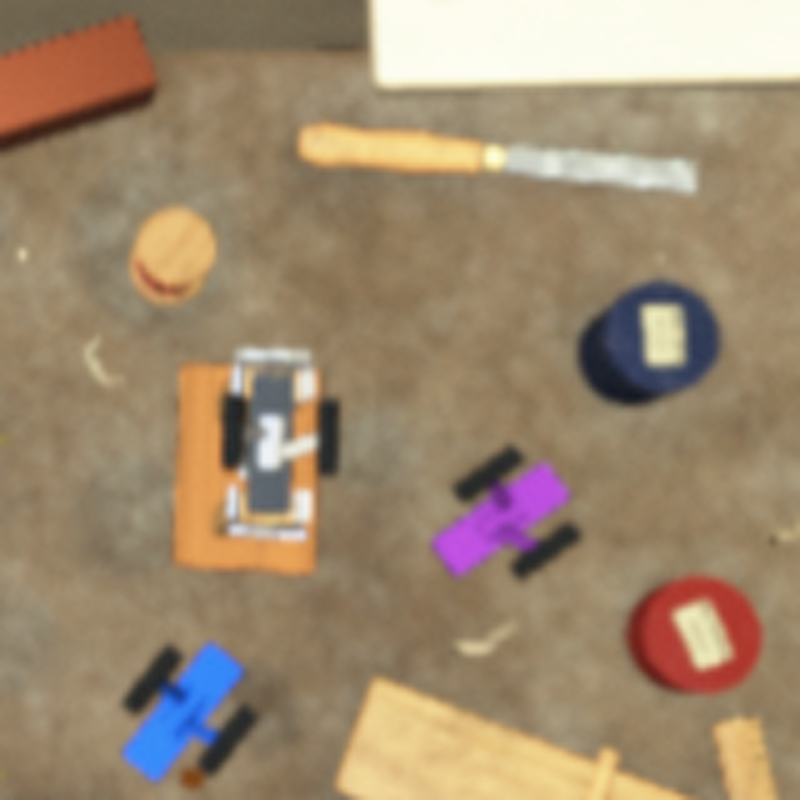

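View pics/s1.png

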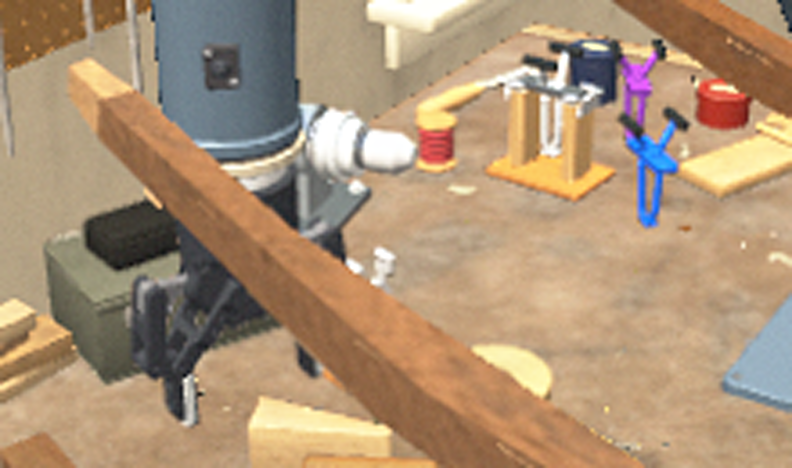

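```bash
python3 - <<'E'
from h import *
s=load('scene0');t=load('top0')
for a in [(158,185),(290,145)]:
  for b in [(125,312),(50,340)]:
    print(a,b,tri((s,*a),(t,*b)))
# rough
for n,uv,z in [('pliers bar',(315,203),.113),('hold base',(310,208),.0),('ring stand',(164,227),.03),('ringtop',(152,224),.1),('housing',(234,152),.132),('spindle tip',(242,184),.09),('foot',(236,152),.01),('spool',(295,164),.06)]:
    print(n,onz(t,*uv,z).round(3))
E
```

```text
(158, 185) (125, 312) (array([0.3275556 , 0.3944636 , 0.34486238]), [np.float64(0.18363161736544031), np.float64(0.18363161736544018)])
(158, 185) (50, 340) (array([0.25299489, 0.51660997, 0.39549104]), [np.float64(0.14968780220199673), np.float64(0.14968780220199676)])
(290, 145) (125, 312) (array([0.21063263, 0.23792932, 0.4430775 ]), [np.float64(0.005219475178256219), np.float64(0.00521947517825602)])
(290, 145) (50, 340) (array([0.15713258, 0.36426202, 0.48565187]), [np.float64(0.004248927330763488), np.float64(0.004248927330763582)])
pliers bar [ 0.474 -0.216  0.113]
hold base [ 0.474 -0.216  0.   ]
ring stand [0.417 0.245 0.03 ]
ringtop [0.421 0.266 0.1  ]
housing [0.628 0.021 0.132]
spindle tip [ 0.539 -0.001  0.09 ]
foot [0.66  0.019 0.01 ]
spool [ 0.605 -0.166  0.06 ]
```

```bash
python3 - <<'E'
from h import *
s=load('scene0');t=load('top0')
for uv in [(158,185),(152,181),(375,365),(290,145),(400,205)]:
    e,d=ray(s,*uv)
    for k in [.3,.5,.6,.7,.8,.9,1.0,1.1,1.2]:
        P=e+d*k; print(uv,k,P.round(3),proj(t,P).round(0))
E
python3 -c "
from h import *
crop('top0',0,280,200,384,4,'t3')"
```

```text
(158, 185) 0.3 [-0.109  1.076  0.687] [[-654.  630.]]
(158, 185) 0.5 [0.024 0.946 0.613] [[-397.  467.]]
(158, 185) 0.6 [0.09  0.881 0.575] [[-304.  407.]]
(158, 185) 0.7 [0.157 0.816 0.538] [[-226.  357.]]
(158, 185) 0.8 [0.223 0.751 0.501] [[-159.  314.]]
(158, 185) 0.9 [0.289 0.686 0.464] [[-102.  276.]]
(158, 185) 1.0 [0.356 0.622 0.427] [[-52. 243.]]
(158, 185) 1.1 [0.422 0.557 0.389] [[ -7. 214.]]
(158, 185) 1.2 [0.488 0.492 0.352] [[ 33. 188.]]
(152, 181) 0.3 [-0.105  1.078  0.69 ] [[-661.  629.]]
(152, 181) 0.5 [0.03  0.949 0.617] [[-403.  464.]]
(152, 181) 0.6 [0.097 0.885 0.581] [[-310.  404.]]
(152, 181) 0.7 [0.165 0.821 0.545] [[-232.  353.]]
(152, 181) 0.8 [0.232 0.756 0.509] [[-165.  309.]]
(152, 181) 0.9 [0.3   0.692 0.472] [[-108.  271.]]
(152, 181) 1.0 [0.367 0.628 0.436] [[-57. 238.]]
(152, 181) 1.1 [0.435 0.564 0.4  ] [[-13. 208.]]
(152, 181) 1.2 [0.502 0.499 0.364] [[ 27. 181.]]
(375, 365) 0.3 [-0.268  1.06   0.589] [[-536.  706.]]
(375, 365) 0.5 [-0.242  0.919  0.45 ] [[-283.  590.]]
(375, 365) 0.6 [-0.228  0.849  0.38 ] [[-195.  550.]]
(375, 365) 0.7 [-0.215  0.
[... 526 characters left out ...]
0.589 0.564] [[-113.  429.]]
(290, 145) 0.9 [0.082 0.504 0.534] [[-45. 394.]]
(290, 145) 1.0 [0.125 0.418 0.505] [[ 16. 363.]]
(290, 145) 1.1 [0.168 0.333 0.475] [[ 70. 335.]]
(290, 145) 1.2 [0.211 0.248 0.446] [[119. 310.]]
(400, 205) 0.3 [-0.256  1.001  0.678] [[-621.  770.]]
(400, 205) 0.5 [-0.221  0.821  0.597] [[-338.  649.]]
(400, 205) 0.6 [-0.203  0.732  0.557] [[-234.  605.]]
(400, 205) 0.7 [-0.186  0.642  0.516] [[-145.  568.]]
(400, 205) 0.8 [-0.169  0.552  0.476] [[-69. 537.]]
(400, 205) 0.9 [-0.151  0.462  0.436] [[ -3. 510.]]
(400, 205) 1.0 [-0.134  0.372  0.395] [[ 56. 487.]]
(400, 205) 1.1 [-0.117  0.282  0.355] [[108. 466.]]
(400, 205) 1.2 [-0.099  0.193  0.315] [[155. 448.]]
```

View pics/t3.png

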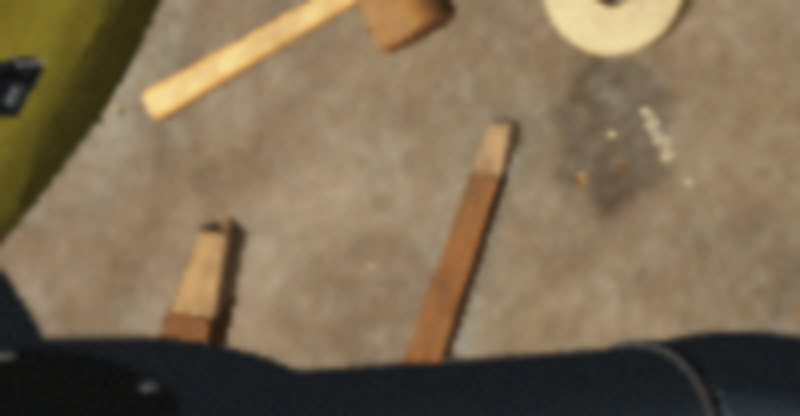

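```bash
python3 - <<'E'
from h import *
s=load('scene0');t=load('top0');w=load('wrist0')
for uv in [(125,312),(50,340),(65,197)]:
    e,d=ray(t,*uv)
    for z in [0,.05,.1,.2,.3,.4,.5,.6,.7]:
        P=onz(t,*uv,z); print(uv,P.round(3),'scene',proj(s,P).round(0),'wrist',proj(w,P).round(0))
E
```

```text
(125, 312) [0.161 0.364 0.   ] scene [[282. 303.]] wrist [[ 39. 170.]]
(125, 312) [0.166 0.35  0.05 ] scene [[283. 286.]] wrist [[  3. 189.]]
(125, 312) [0.171 0.335 0.1  ] scene [[285. 269.]] wrist [[-43. 214.]]
(125, 312) [0.181 0.306 0.2  ] scene [[287. 234.]] wrist [[-170.  288.]]
(125, 312) [0.192 0.277 0.3  ] scene [[290. 198.]] wrist [[-234.  365.]]
(125, 312) [0.202 0.248 0.4  ] scene [[293. 161.]] wrist [[ 38064. -17702.]]
(125, 312) [0.212 0.219 0.5  ] scene [[295. 124.]] wrist [[-2833.  1947.]]
(125, 312) [0.222 0.19  0.6  ] scene [[298.  86.]] wrist [[671. -85.]]
(125, 312) [0.232 0.161 0.7  ] scene [[300.  49.]] wrist [[ 686. -128.]]
(50, 340) [0.085 0.586 0.   ] scene [[267. 360.]] wrist [[169.  38.]]
(50, 340) [0.093 0.563 0.05 ] scene [[269. 339.]] wrist [[138.  48.]]
(50, 340) [0.1   0.541 0.1  ] scene [[271. 317.]] wrist [[96. 61.]]
(50, 340) [0.116 0.495 0.2  ] scene [[275. 273.]] wrist [[-43. 107.]]
(50, 340) [0.132 0.45  0.3  ] scene [[279. 228.]] wrist [[-292.  224.]]
(50, 340) [0.147 0.405 0.4  ] scene [[283. 183.]] wrist [[-2055804.   623343.]]
(50, 340) [0.163 0.36  0.5  ] scene [[287. 138.]] wrist [[686. -18.]]
(50, 340) [0.179 0.314 0.6  ] scene [[291.  95.]] wrist [[696. -81.]]
(50, 340) [0.194 0.269 0.7  ] scene [[295.  52.]] wrist [[619. -73.]]
(65, 197) [0.522 0.569 0.   ] scene [[144. 300.]] wrist [[285. 338.]]
(65, 197) [0.513 0.547 0.05 ] scene [[149. 283.]] wrist [[271. 365.]]
(65, 197) [0.505 0.525 0.1  ] scene [[154. 267.]] wrist [[253. 400.]]
(65, 197) [0.489 0.481 0.2  ] scene [[165. 232.]] wrist [[202. 497.]]
(65, 197) [0.473 0.437 0.3  ] scene [[177. 197.]] wrist [[116. 651.]]
(65, 197) [0.457 0.393 0.4  ] scene [[189. 160.]] wrist [[235. 238.]]
(65, 197) [0.441 0.349 0.5  ] scene [[201. 123.]] wrist [[-393566.  792041.]]
(65, 197) [0.424 0.305 0.6  ] scene [[214.  86.]] wrist [[286. 134.]]
(65, 197) [0.408 0.261 0.7  ] scene [[227.  48.]] wrist [[ 552. -276.]]
```

Candidates for the pliers in top view: grey/steel in the orange holder (315,204), blue one (297,257), purple one (361,217); the steel one in the holder matches the description. The ring stands at about (163,227) and the spindle tip is at (242,184). The chair legs near (0.16, 0.37, 0.48) must be avoided, so I rise first, then swing.

```bash
cat >> h.py <<'E'
def Q(th): return np.array([-np.sin(th/2),np.cos(th/2),0,0])
def tcp(): return np.array(manip.get_obs()['tcp_pos'])
E
python3 - <<'E'
from h import *
o=manip.get_obs(); p=o['tcp_pos']
manip.move_straight([p[0],p[1],0.40],max_speed=0.3)
print(manip.get_obs()['q'].round(3),manip.get_obs()['time_s'])
q=manip.inverse_kinematics([0.45,-0.216,0.40],Q(0.0)); print(q)
print(manip.inverse_kinematics([0.474,-0.216,0.151],Q(0.0)))
E
```

```text
[-1.293  0.504  0.037  1.163 -0.018  1.475 -0.055] 0.8083
[-0.46616863  0.40265863  1.24853623  1.64346087 -0.38831846  1.37904856
  2.40508604]
[-0.0878794   0.5494772   0.64712116  1.97987491 -0.47205039  0.76484576
  2.40830226]
```

```bash
python3 - <<'E'
from h import *
q=manip.get_obs()['q'].copy()
q[0]=0.35; q[6]=1.95
q[2]=0;q[4]=0
manip.move_j(q)
o=manip.get_obs(); print(o['time_s'],o['tcp_pos'],o['ee_rot'].round(3))
for p,th in [([0.47,-0.216,0.36],0),([0.474,-0.216,0.151],0),([0.42,0.25,0.27],-.26),([0.56,0,0.25],.17)]:
  print(manip.inverse_kinematics(p,Q(th)))
c=snap('wrist','w1');snap('top','top1');snap('scene','scene1'); print(c['eye'])
E
```

```text
4.225 [ 0.61657557 -0.2738746   0.39927397] [-0.015  1.     0.    -0.   ]
[ 3.44262354e-01  2.52191019e-01 -5.51629083e-03  1.66057914e+00
  1.46105395e-03  1.22882651e+00  1.90922692e+00]
[ 0.34951386  0.46489357 -0.01722371  1.96496806  0.01182098  0.71182502
  1.89596345]
[-0.4541598   0.28350366 -0.23357578  1.87574265  0.0774672   0.99103176
  0.58957025]
[-0.01730287  0.4026154  -0.09615023  1.74195367  0.04474231  0.99914552
  1.61077169]
[ 0.5397215  -0.27717514  0.52441432]
```

View pics/w1.png

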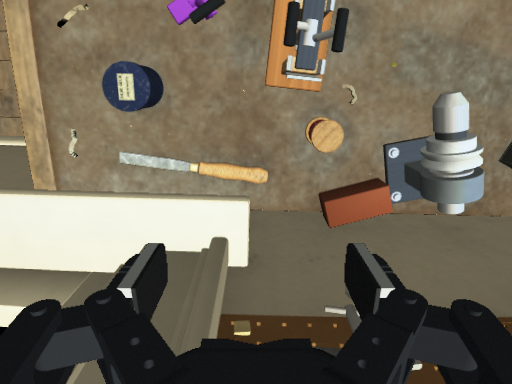

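View pics/scene1.png

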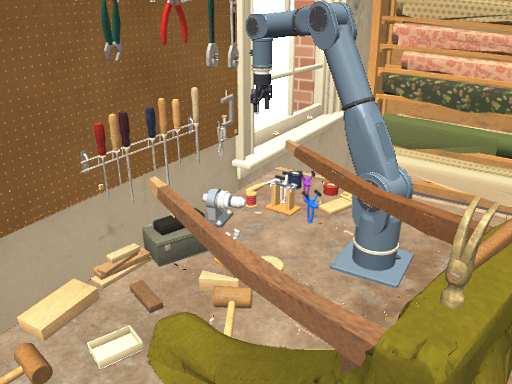

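View pics/top1.png

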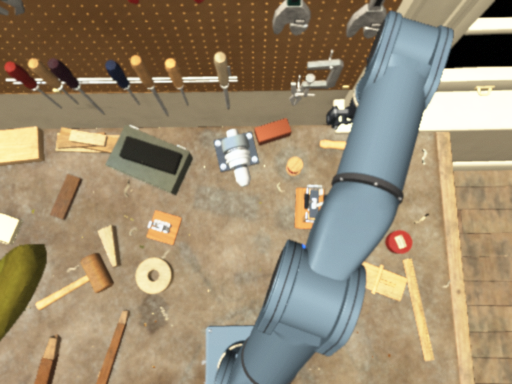

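```bash
python3 - <<'E'
from h import *
manip.movep([0.49,-0.21,0.31],Q(0.0))
c=snap('wrist','w2');print(c['eye'],manip.get_obs()['time_s'],manip.get_obs()['q'])
crop('w2',140,40,400,235,3,'w2c')
E
```

```text
[ 0.41344065 -0.21093212  0.43571314] 5.1333 [ 0.3247945   0.31075949 -0.01092148  1.71189226  0.00373851  1.11703358
  1.88373835]
```

View pics/w2.png

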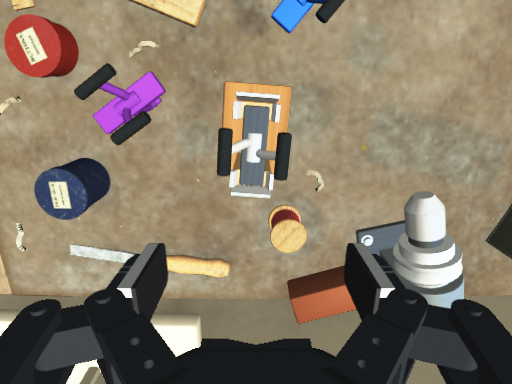

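View pics/w2c.png

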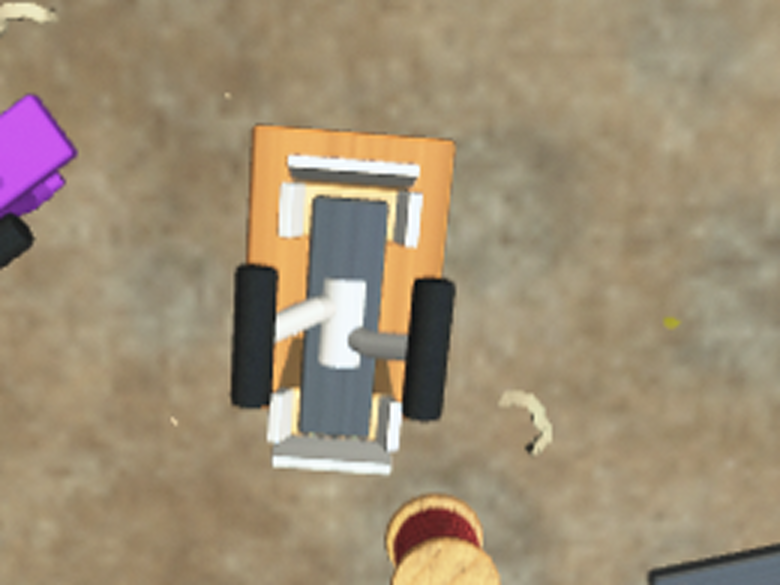

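```bash
python3 - <<'E'
from h import *
c=load('w2')
f=lambda u,v,z: onz(c,140+u/3,40+v/3,z)
g=[f(256,267,.153),f(252,407,.153),f(434,280,.153),f(422,420,.153)]
for x in g: print(x.round(4))
print('grips mid',np.mean(g,0).round(4),'sep',np.linalg.norm((g[0]+g[1]-g[2]-g[3])/2), 'yaw',np.degrees(np.arctan2(*(g[0]-g[1])[[1,0]])),np.degrees(np.arctan2(*(g[2]-g[3])[[1,0]])))
b=[f(315,198,.118),f(386,203,.118),f(370,438,.118),f(302,432,.118)]
for x in b: print(x.round(4))
b=np.array(b);print('bar mid',b.mean(0).round(4)); 
for d in (b[0]-b[3],b[1]-b[2]): print(np.linalg.norm(d),np.degrees(np.arctan2(d[1],d[0])))
p=[f(255,125,.0),f(455,140,.0)];print(p,np.degrees(np.arctan2(*(p[0]-p[1])[[1,0]])))
# spool, purple
E
```

```text
[ 0.4489 -0.2385  0.153 ]
[ 0.4929 -0.2409  0.153 ]
[ 0.4527 -0.1845  0.153 ]
[ 0.4971 -0.187   0.153 ]
grips mid [ 0.4729 -0.2127  0.153 ] sep 0.054109945012519374 yaw 176.77244094953002 176.74622692586553
[ 0.4304 -0.2216  0.118 ]
[ 0.432  -0.1979  0.118 ]
[ 0.5142 -0.2026  0.118 ]
[ 0.512 -0.227  0.118]
bar mid [ 0.4722 -0.2123  0.118 ]
0.0817669759688547 176.23047711919546
0.08235108094177081 176.7828159876562
[array([ 0.40483834, -0.25215734,  0.        ]), array([ 0.41114457, -0.16247801,  0.        ])] -94.02240051900829
```

```bash
python3 - <<'E'
from h import *
th=-0.058
manip.movep([0.4727,-0.2125,0.23],Q(th))
manip.move_straight([0.4727,-0.2125,0.150],max_speed=0.12,stop_force=8) and print('contact')
print(tcp(),manip.get_obs()['wrist_force'].round(2))
manip.command_gripper(0.745)
o=manip.get_obs();print(o['time_s'],o['gripper_width'],o['wrist_force'].round(2),o['torque'].round(2))
snap('wrist','w3');snap('scene','s3')
crop('s3',250,150,360,230,6,'s3c')
E
```

```text
[ 0.4735426  -0.2127692   0.15097903] [-0.03  0.43  0.29]
6.725 0.7497426676313446 [-1.96  1.06  8.9 ] [ 0.32  0.26 -0.07]
```

View pics/w3.png

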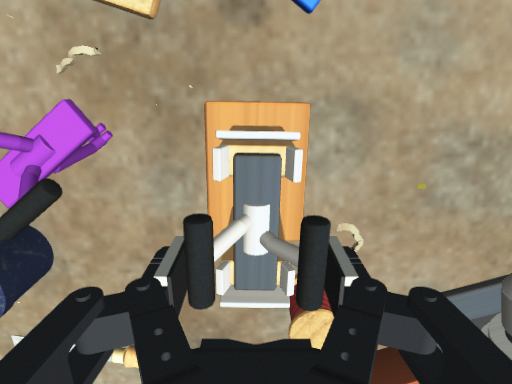

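View pics/s3c.png

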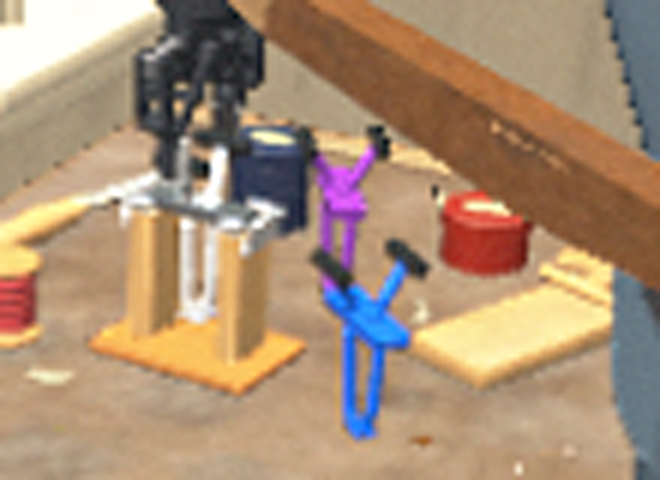

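```bash
python3 - <<'E'
from h import *
p=tcp()
manip.move_straight([0.4727,-0.2125,0.18],max_speed=0.1)
print(manip.get_obs()['wrist_force'].round(2))
manip.move_straight([0.4727,-0.2125,0.285],max_speed=0.2)
manip.sleep(0.1)
o=manip.get_obs();print(o['time_s'],o['gripper_width'],o['wrist_force'].round(2),o['torque'].round(2))
snap('wrist','w4');snap('scene','s4')
crop('s4',230,90,360,230,5,'s4c')
E
```

```text
[ 0.13 -0.3  -2.99]
8.05 0.7457663235934868 [ 0.71 -0.72 -3.34] [-0.01  0.03 -0.04]
```

View pics/w4.png

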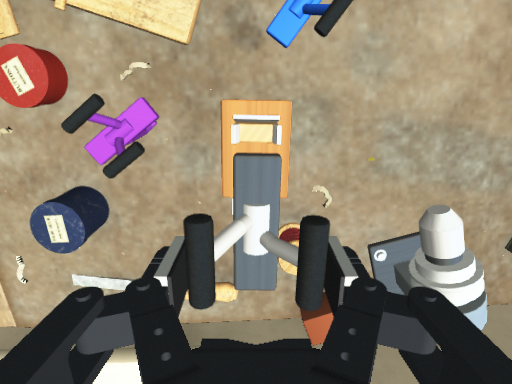

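View pics/s4c.png

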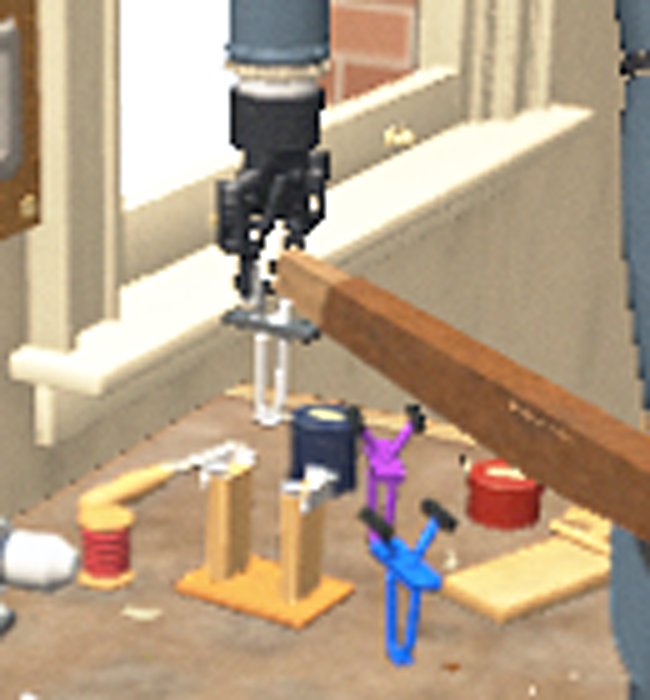

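```bash
python3 - <<'E'
from h import *
manip.movep([0.61,-0.07,0.34],Q(0.1))
snap('wrist','w5')
manip.movep([0.50,0.27,0.36],Q(-0.26))
snap('wrist','w6')
o=manip.get_obs();print(o['time_s'],o['gripper_width'],o['tcp_pos'],load('w6')['eye'],o['q'].round(2))
E
```

```text
10.425 0.7440073012104952 [0.50093974 0.26825243 0.35991939] [0.42654558 0.28771602 0.48505336] [-0.5   0.34 -0.11  1.54  0.04  1.27  0.69]
```

View pics/w5.png

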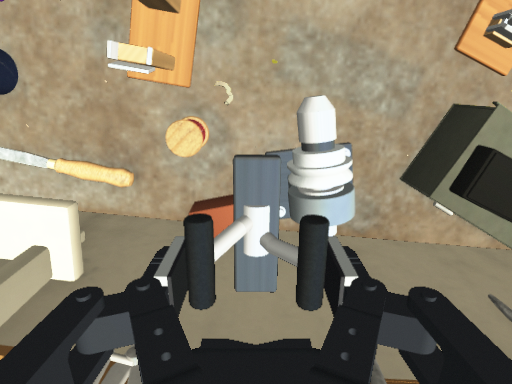

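View pics/w6.png

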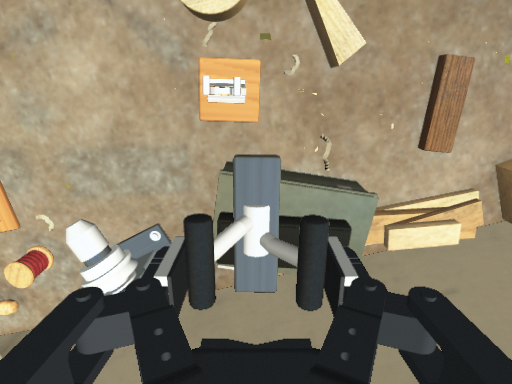

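```bash
python3 - <<'E'
from h import *
crop('w6',190,48,270,132,7,'w6c'); crop('w5',260,80,380,250,4.5,'w5c')
E
```

```text
(no output)
```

View pics/w6c.png

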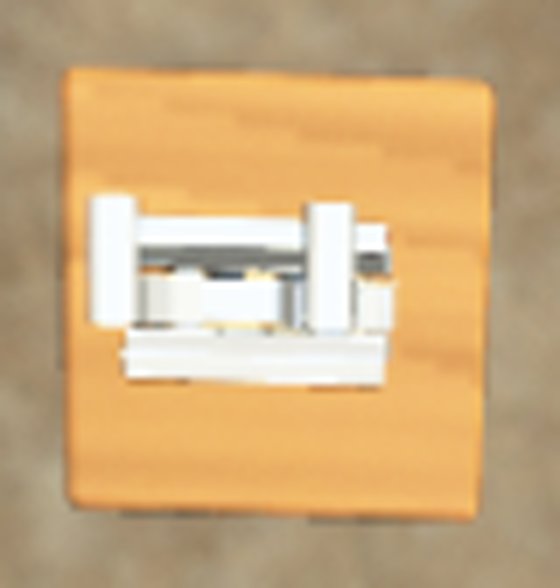

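View pics/w5c.png

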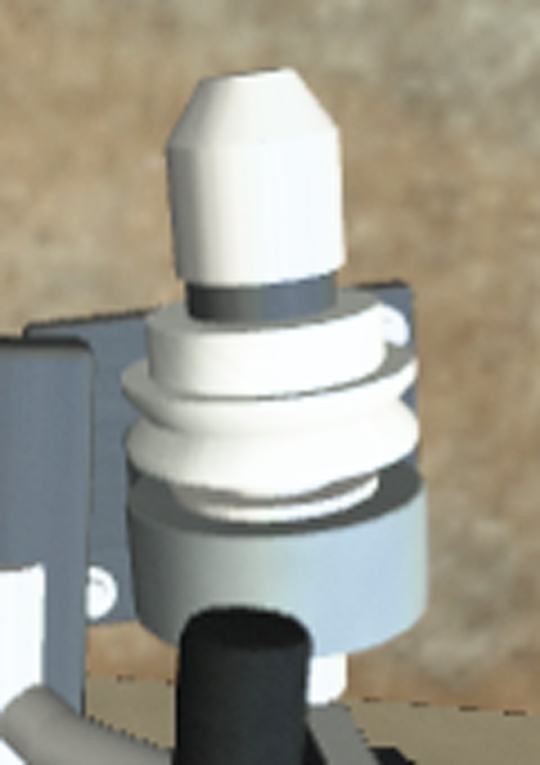

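```bash
python3 - <<'E'
from h import *
c=load('w6')
f=lambda u,v,z: onz(c,190+u/7,48+v/7,z)
z=.116
L=[f(113,195,z),f(113,325,z)];R=[f(330,205,z),f(330,333,z)]
print(np.array(L+R).round(4)); 
m=np.mean(L+R,0);print('ears',m.round(4))
for d in (L[1]-L[0],R[1]-R[0],L[0]-R[0]+L[1]-R[1]): print(np.linalg.norm(d),np.degrees(np.arctan2(d[1],d[0])))
k=np.array([f(65,70,.0),f(493,80,.0),f(475,518,.0),f(70,508,.0)])
for z0 in (0,.02,.03,.04):
  k=np.array([f(65,70,z0),f(493,80,z0),f(475,518,z0),f(70,508,z0)])
  print(z0,k.mean(0).round(4),[round(np.linalg.norm(k[i]-k[(i+1)%4]),4) for i in range(4)],np.degrees(np.arctan2(*(k[3]-k[0])[[1,0]])),np.degrees(np.arctan2(*(k[2]-k[1])[[1,0]])))
E
```

```text
[[0.3985 0.2371 0.116 ]
 [0.4179 0.231  0.116 ]
 [0.4092 0.2705 0.116 ]
 [0.4285 0.2651 0.116 ]]
ears [0.4135 0.2509 0.116 ]
0.02034443757909363 -17.45401404376108
0.0200364559008253 -15.88573862257944
0.07080143571377857 -107.41701814179365
0 [0.4193 0.2485 0.    ] [np.float64(0.0897), np.float64(0.0909), np.float64(0.0896), np.float64(0.0908)] -17.117619545063356 -17.21228358263343
0.02 [0.4196 0.2501 0.02  ] [np.float64(0.086), np.float64(0.0871), np.float64(0.0859), np.float64(0.0871)] -17.117619545063366 -17.21228358263345
0.03 [0.4197 0.251  0.03  ] [np.float64(0.0842), np.float64(0.0853), np.float64(0.084), np.float64(0.0852)] -17.117619545063345 -17.212283582633415
0.04 [0.4199 0.2518 0.04  ] [np.float64(0.0823), np.float64(0.0834), np.float64(0.0822), np.float64(0.0833)] -17.11761954506334 -17.212283582633425
```

```bash
python3 - <<'E'
from h import *
th=-0.30; ax=np.array([np.cos(th),np.sin(th),0]); E0=np.array([.4136,.2509,0])
p=E0+ax*.07; p[2]=.27
manip.movep(p,Q(th))
o=manip.get_obs();print(o['time_s'],o['tcp_pos'].round(4),o['gripper_width'],o['ee_rot'].round(4))
c=snap('wrist','w7')
print(proj(c,[.4136,.2509,.116]))
E
```

```text
10.9083 [0.4809 0.2291 0.2697] 0.7417394704028961 [ 1.504e-01  9.886e-01 -3.000e-04 -2.000e-04]
[[257.25800488  95.90793043]]
```

View pics/w7.png

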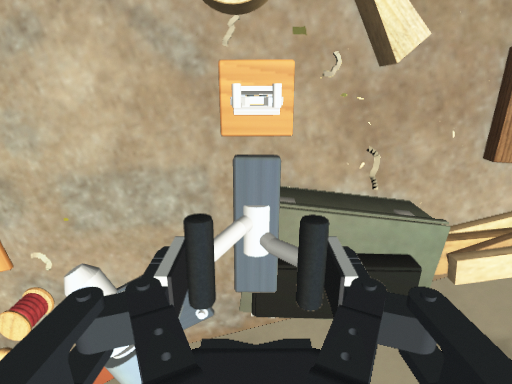

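```bash
python3 - <<'E'
from h import *
crop('w7',210,50,310,150,6,'w7c')
E
```

```text
(no output)
```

View pics/w7c.png

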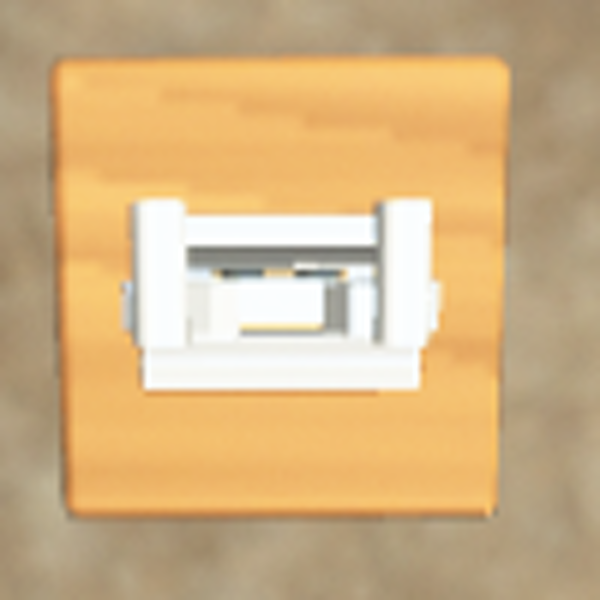

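```bash
python3 - <<'E'
from h import *
th=-0.30; ax=np.array([np.cos(th),np.sin(th),0]); E0=np.array([.4136,.2509,0])
manip.command_gripper(0.755)
p=E0+ax*.001; p[2]=.27
manip.move_straight(p,Q(th),max_speed=0.15)
o=manip.get_obs();print(o['time_s'],o['tcp_pos'].round(4),o['gripper_width'],o['wrist_force'].round(2))
snap('wrist','w8')
p[2]=.226
r=manip.move_straight(p,Q(th),max_speed=0.04,stop_force=3.5)
o=manip.get_obs();print(r,o['time_s'],o['tcp_pos'].round(4),o['gripper_width'],o['wrist_force'].round(2))
snap('wrist','w9');snap('scene','s9');crop('s9',200,190,300,270,7,'s9c')
E
```

```text
11.7833 [0.4153 0.2506 0.2704] 0.7536033548347775 [ 0.11 -0.56 -2.37]
False 13.0833 [0.4147 0.2507 0.2262] 0.7571354810530784 [-0.8  -0.46 -3.11]
```

View pics/w9.png

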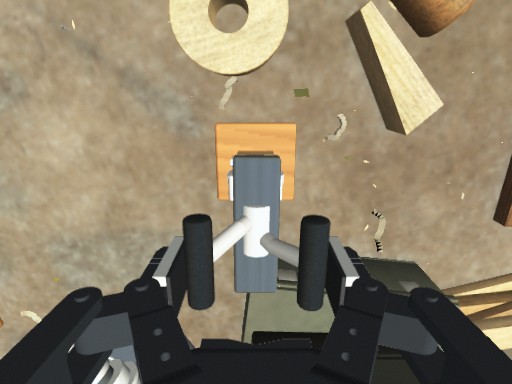

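View pics/s9c.png

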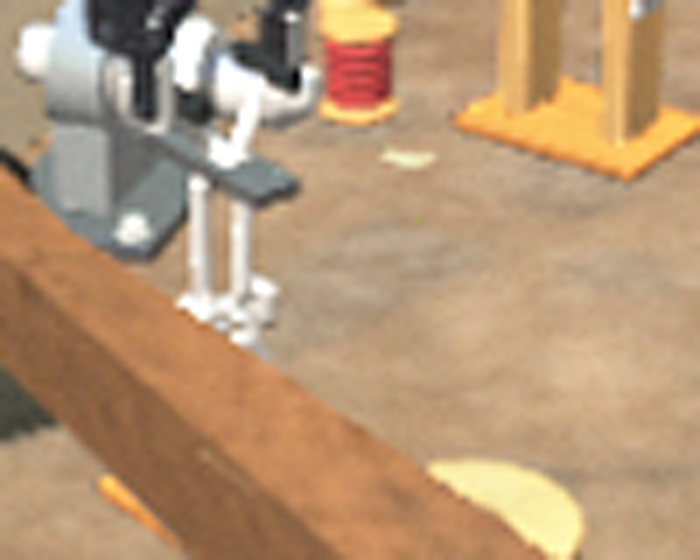

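```bash
python3 - <<'E'
from h import *
p=tcp(); p0=p.copy(); L=76.
f=lambda w: L-np.sqrt(L*L-(w*42.5)**2)
w0=.757
for w in (.66,.56,.46,.40):
    manip.command_gripper(w)
    fz=manip.get_obs()['wrist_force'].round(2)
    wa=manip.get_obs()['gripper_width']
    t=[.4147,.2507,p0[2]+(f(w0)-f(min(wa,w0)))/1000]
    manip.move_straight(t,max_speed=0.03)
    o=manip.get_obs();print(round(o['time_s'],2),w,round(wa,3),fz,'->',o['wrist_force'].round(2),o['tcp_pos'].round(4),o['torque'].round(2))
snap('wrist','w10');snap('scene','s10');crop('s10',200,190,300,270,7,'s10c')
E
```

```text
13.68 0.66 0.661 [ 0.82 -0.61 -0.46] -> [-0.16 -0.13 -3.28] [0.4147 0.2507 0.228 ] [ 0.02 -0.02  0.03]
14.18 0.56 0.563 [ 0.23  0.1  -3.41] -> [-0.56 -0.1  -4.16] [0.4147 0.2507 0.2296] [-0.09  0.03 -0.01]
14.68 0.46 0.467 [ 0.43 -1.57 -2.61] -> [-0.72 -1.3  -4.21] [0.4147 0.2507 0.2308] [-0.21  0.09  0.03]
15.16 0.4 0.406 [-0.39  0.04 -3.13] -> [ 0.73  0.05 -4.45] [0.4148 0.2508 0.2315] [0.02 0.03 0.  ]
```

View pics/w10.png

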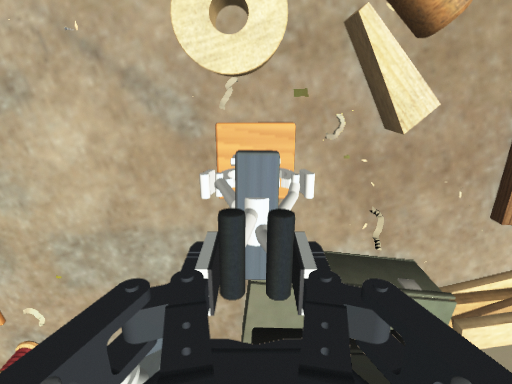

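View pics/s10c.png

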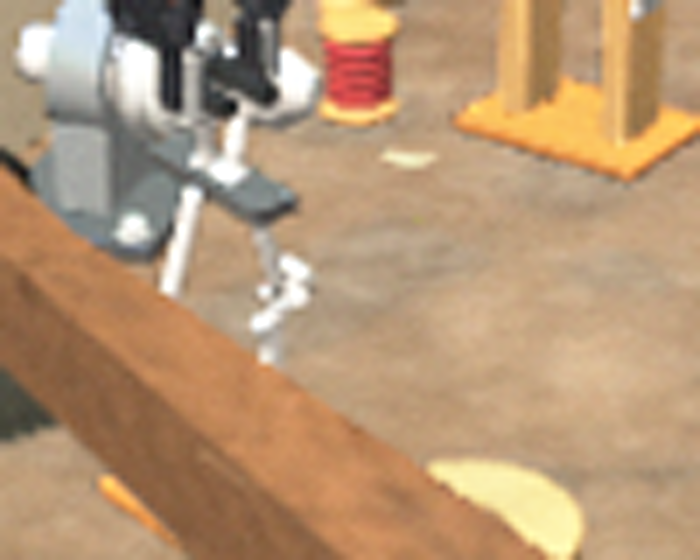

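```bash
python3 - <<'E'
from h import *
manip.command_gripper(0.0)
o=manip.get_obs();print(round(o['time_s'],2),o['gripper_width'],o['wrist_force'].round(2),o['tcp_pos'].round(4))
p=[.4147,.2507,.2322]
manip.move_straight([.4147,.2507,.25],max_speed=0.05)
o=manip.get_obs();print(round(o['time_s'],2),o['gripper_width'],o['wrist_force'].round(2),o['torque'].round(2))
manip.move_straight([.4147,.2507,.300],max_speed=0.12)
o=manip.get_obs();print(round(o['time_s'],2),o['gripper_width'],o['wrist_force'].round(2),o['torque'].round(2),o['tcp_pos'].round(4))
snap('wrist','w11');snap('scene','s11');crop('s11',170,120,300,240,5.5,'s11c');crop('w11',150,100,370,320,3.5,'w11c')
E
```

```text
15.47 0.323032093106384 [ 0.36 -0.43 -3.47] [0.4147 0.2507 0.2314]
16.0 0.32641174673976014 [ 0.38  0.28 -3.55] [-0.05  0.02  0.06]
16.57 0.31937731413377196 [-0.35 -0.36 -3.67] [0.   0.02 0.02] [0.4145 0.2505 0.2994]
```

View pics/w11c.png

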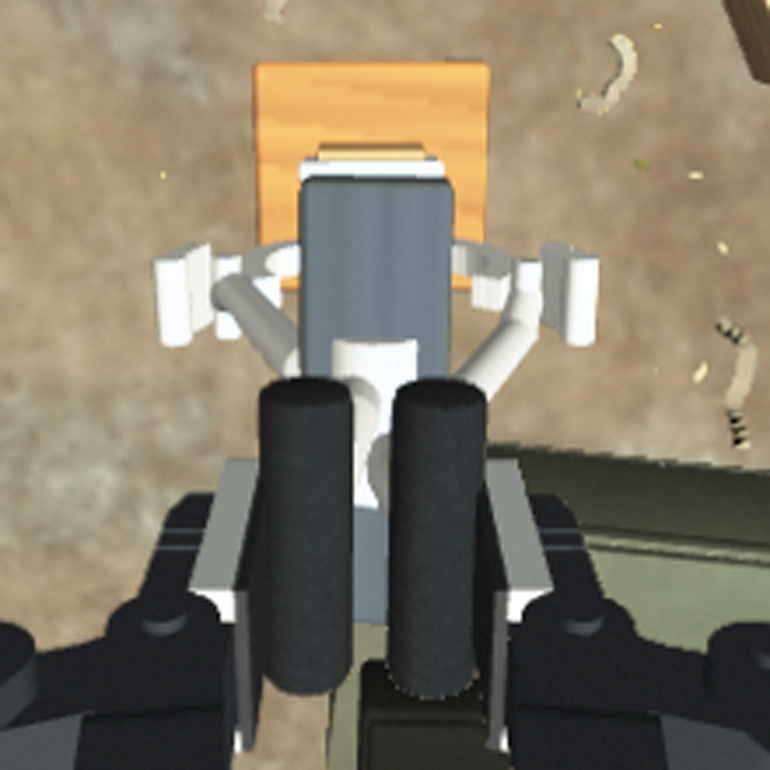

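View pics/s11c.png

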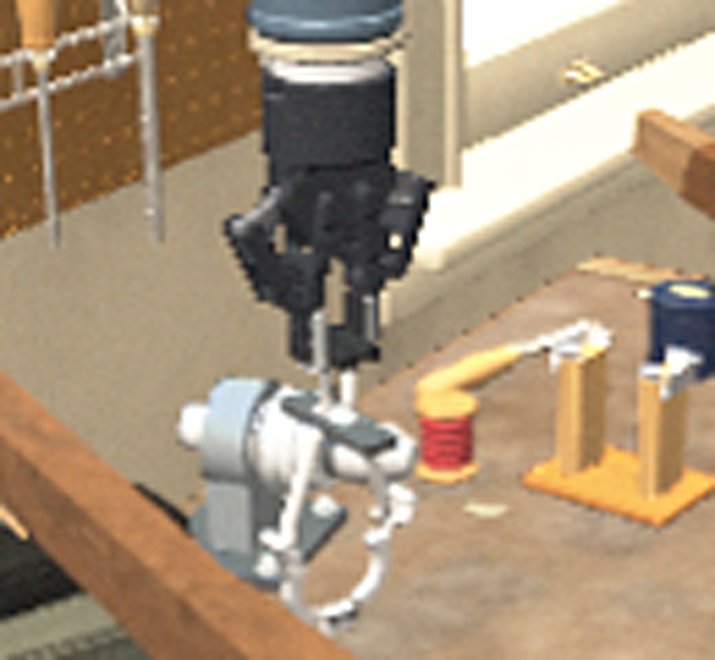

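```bash
python3 - <<'E'
from h import *
manip.move_straight([.4147,.2507,.242],max_speed=0.12)
r=manip.move_straight([.4147,.2507,.214],max_speed=0.02,stop_force=2.0)
o=manip.get_obs();print(r,round(o['time_s'],2),o['gripper_width'],o['wrist_force'].round(2),o['torque'].round(2),o['tcp_pos'].round(4))
manip.move_straight([.4147,.2507,.300],max_speed=0.14)
o=manip.get_obs();print(round(o['time_s'],2),o['wrist_force'].round(2),o['tcp_pos'].round(4))
E
```

```text
True 18.13 0.3207227689824813 [-0.7  -0.2   3.49] [ 0.09 -0.04  0.07] [0.4145 0.2506 0.2261]
18.82 [-0.55 -0.38 -4.43] [0.4142 0.2503 0.2991]
```

```bash
python3 - <<'E'
from h import *
c=load('w5'); f=lambda u,v,z=.09: onz(c,260+u/4.5,80+v/4.5,z)
A=f((168+341)/2,(150+138)/2);B=f((180+346)/2,(278+265)/2)
H=f((148+388)/2,(325+312)/2)  # hub front edge approx
d=B-A;print('w5',A.round(4),B.round(4),np.degrees(np.arctan2(d[1],d[0])))
for l,r in [((168,150),(341,138)),((180,278),(346,265))]:
    print(np.linalg.norm(f(*l)-f(*r)))
t=load('top0'); g=lambda u,v,z=.09: onz(t,140+u/6,115+v/6,z)
P=g((577+660)/2,(380+372)/2);S=g((563+648)/2,(322+310)/2)
d=S-P;print('top',P.round(4),S.round(4),np.degrees(np.arctan2(d[1],d[0])))
F=np.array([g(447,155,.012),g(665,103,.012),g(716,285,.012),g(490,340,.012)]);print(F.round(4).tolist(),F.mean(0))
for a,b in [(0,1),(3,2),(3,0),(2,1)]:
    d=F[b]-F[a];print(np.linalg.norm(d),np.degrees(np.arctan2(d[1],d[0])))
E
python3 - <<'E'
from h import *
crop('w2',350,180,480,310,6,'w2s')
E
```

```text
w5 [ 0.5518 -0.0045  0.09  ] [0.5849 0.003  0.09  ] 12.884465395216962
0.04569256655240237
0.045003224883865385
top [ 0.5581 -0.0045  0.09  ] [0.5892 0.0017 0.09  ] 11.351759224059988
[[0.6979, 0.0893, 0.012], [0.7254, -0.0298, 0.012], [0.6231, -0.0559, 0.012], [0.5946, 0.0662, 0.012]] [0.66022948 0.01745105 0.012     ]
0.1221838324350819 -77.00500491260766
0.1253309424403966 -76.88839502388525
0.10579431434009212 12.598182647640996
0.10556430885135178 14.305410942470353
```

View pics/w2s.png

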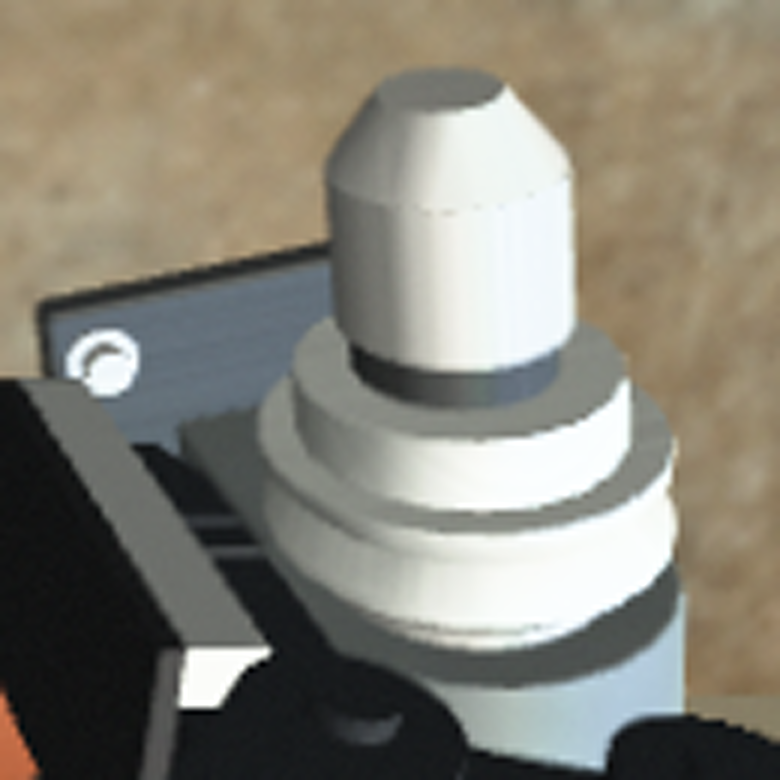

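```bash
python3 - <<'E'
from h import *
manip.movep([.595,.085,.36],Q(.227))
o=manip.get_obs();print(round(o['time_s'],2),o['wrist_force'].round(2),o['tcp_pos'].round(4),o['gripper_width'])
snap('wrist','w12')
A=np.array([.5518,-.0045,.09]);d=np.array([np.cos(.227),np.sin(.227),0]);
c=load('w12');print(proj(c,[A,A+d*.033]).round(1))
E
```

```text
19.81 [-0.23  0.62 -3.84] [0.5941 0.0865 0.359 ] 0.3238758139774532
[[192.3 102.3]
 [193.7 129.1]]
```

View pics/w12.png

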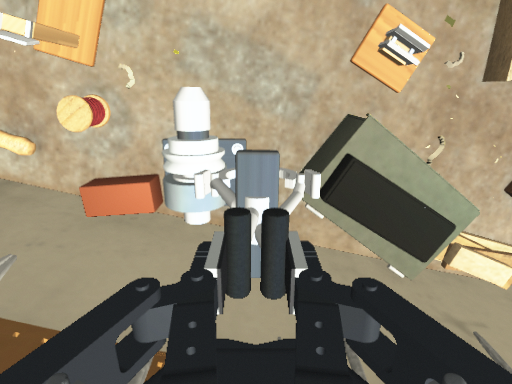

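```bash
python3 - <<'E'
from h import *
crop('w12',150,75,260,225,5,'w12c')
E
```

```text
(no output)
```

View pics/w12c.png

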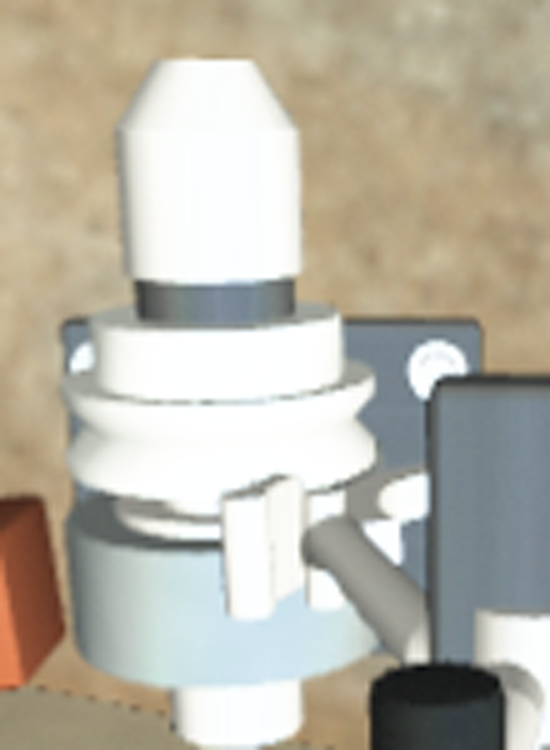

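```bash
python3 - <<'E'
from h import *
c=load('w12'); f=lambda u,v,z: onz(c,150+u/5,75+v/5,z)
A=np.array([.5519,-.0049,.09]);d=np.array([np.cos(.227),np.sin(.227),0]);n=np.array([-d[1],d[0],0])
for nm,p in [('free',f(208,59,.102)),('should',f(208,128,.1125)),('groovefront',f(214,283,.1125)),('hub',f(219,328,.12)),('A',f(208.5,132,.09)),('B',f(215.5,275,.09)),('hubmid',f(220,330,.11))]:
    print(nm,p.round(4),'s',round((p-A)@d,4),'lat',round((p-A)@n,4))
E
```

```text
free [ 0.5334 -0.0061  0.102 ] s -0.0183 lat 0.003
should [ 0.5482 -0.0015  0.1125] s -0.0028 lat 0.0042
groovefront [0.5834 0.0061 0.1125] s 0.0332 lat 0.0036
hub [0.5923 0.0103 0.12  ] s 0.0428 lat 0.0057
A [ 0.5509 -0.0054  0.09  ] s -0.0011 lat -0.0002
B [0.5852 0.0024 0.09  ] s 0.0341 lat -0.0004
hubmid [0.5947 0.009  0.11  ] s 0.0449 lat 0.0039
```

```bash
cat >> h.py <<'E'
AX=np.array([.5519,-.0049,0]);DX=np.array([np.cos(.227),np.sin(.227),0]);NX=np.array([-DX[1],DX[0],0])
def P(s,z=.2465,lat=0.): 
    p=AX+DX*(s-.005)+NX*lat; p[2]=z; return p
def S(p): return (p-AX)@DX+.005,(p-AX)@NX
def rep(*a):
    o=manip.get_obs(); s,l=S(o['tcp_pos'])
    f=o['wrist_force']; print(*a,'t',round(o['time_s'],2),'s %.4f lat %.4f z %.4f'%(s,l,o['tcp_pos'][2]),'f_s %.2f f_l %.2f fz %.2f'%(f@DX,f@NX,f[2]),'w %.3f'%o['gripper_width'],'tq',o['torque'].round(2))
E
python3 - <<'E'
from h import *
manip.movep(P(-.045,.36),Q(.227)); rep()
manip.move_straight(P(-.045),Q(.227),max_speed=.2); rep()
r=manip.move_straight(P(-.026),Q(.227),max_speed=.08); rep()
snap('scene','s13');crop('s13',170,150,290,240,6,'s13c');snap('wrist','w13')
E
```

```text
t 20.47 s -0.0454 lat 0.0008 z 0.3605 f_s 0.56 f_l 0.68 fz -3.27 w 0.325 tq [ 0.09 -0.05 -0.02]
t 21.18 s -0.0440 lat 0.0005 z 0.2470 f_s 0.31 f_l 0.22 fz -2.48 w 0.324 tq [ 0.05 -0.02  0.04]
t 21.57 s -0.0256 lat 0.0001 z 0.2469 f_s -0.37 f_l -0.22 fz -3.54 w 0.320 tq [-0.01  0.09  0.01]
```

View pics/s13c.png

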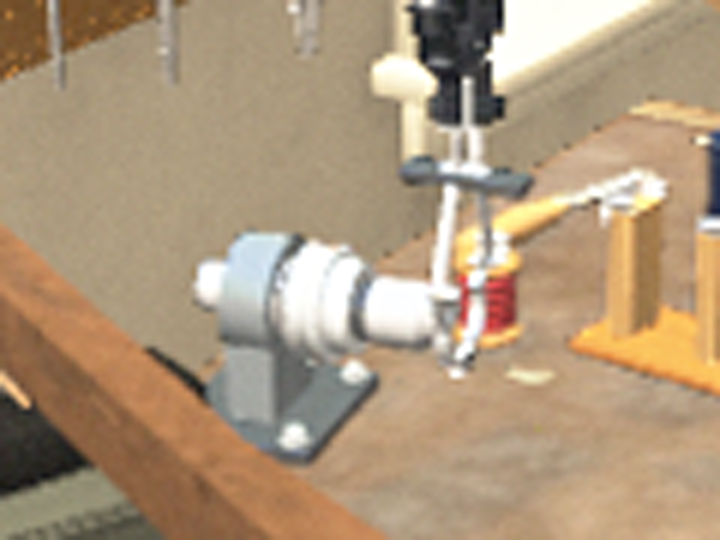

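View pics/w13.png

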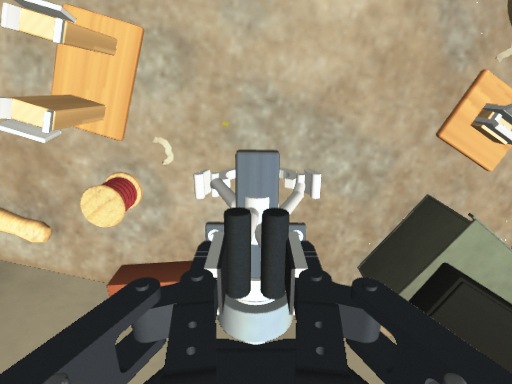

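```bash
python3 - <<'E'
from h import *
r=manip.move_straight(P(.024),Q(.227),max_speed=.05,stop_force=3); rep(r)
if not r:
    r=manip.move_straight(P(.056),Q(.227),max_speed=.012,stop_force=2.5); rep(r)
snap('scene','s14');crop('s14',170,150,290,240,6,'s14c')
E
```

```text
True t 22.44 s 0.0137 lat 0.0003 z 0.2448 f_s -1.28 f_l -0.15 fz -4.26 w 0.325 tq [-0.05  0.09 -0.02]
```

View pics/s14c.png

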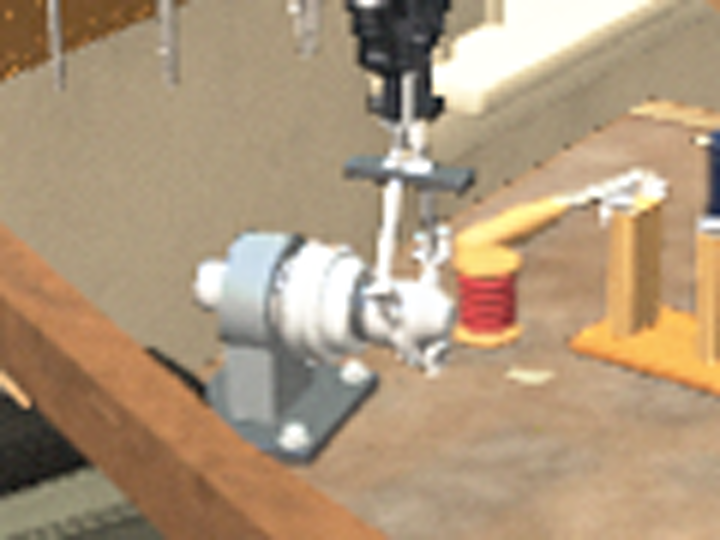

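```bash
python3 - <<'E'
from h import *
manip.sleep(0.1); rep('rest')
for k in range(3):
    r=manip.move_straight(P(.056,.247),Q(.227),max_speed=.016,stop_force=3); rep(r)
    if S(tcp())[0]>.030: break
E
```

```text
rest t 22.59 s 0.0123 lat 0.0002 z 0.2445 f_s -0.21 f_l -0.33 fz -3.03 w 0.324 tq [-0.03  0.03 -0.  ]
True t 23.29 s 0.0146 lat 0.0002 z 0.2438 f_s 0.23 f_l 0.67 fz -3.16 w 0.320 tq [-0.01 -0.01  0.02]
True t 24.12 s 0.0186 lat 0.0004 z 0.2425 f_s 0.37 f_l -0.21 fz -3.34 w 0.321 tq [-0.03  0.   -0.02]
True t 25.03 s 0.0257 lat 0.0005 z 0.2421 f_s 0.16 f_l -0.63 fz -3.37 w 0.320 tq [ 0.02 -0.   -0.05]
```

```bash
python3 - <<'E'
from h import *
manip.sleep(0.1); rep('rest')
s,l=S(tcp())
r=manip.move_straight(P(s,.2468),Q(.227),max_speed=.02,stop_force=6);rep('up',r)
E
```

```text
rest t 25.13 s 0.0250 lat 0.0005 z 0.2415 f_s 0.34 f_l 0.29 fz -3.75 w 0.326 tq [-0.02  0.03  0.03]
up True t 25.38 s 0.0234 lat 0.0004 z 0.2428 f_s 1.12 f_l -0.18 fz -2.77 w 0.322 tq [-0.04 -0.06  0.03]
```

```bash
python3 - <<'E'
from h import *
s,l=S(tcp())
for z in (.2436,.2445):
    manip.move_straight(P(s,z),Q(.227),max_speed=.01);rep('up',z)
c=snap('scene','s15');crop('s15',200,170,250,220,14,'s15c');snap('wrist','w15');crop('w15',180,130,340,260,5,'w15c')
E
```

```text
up 0.2436 t 25.67 s 0.0230 lat 0.0001 z 0.2432 f_s 0.09 f_l 0.41 fz -6.26 w 0.325 tq [ 0.04  0.15 -0.  ]
up 0.2445 t 25.92 s 0.0229 lat 0.0001 z 0.2438 f_s -1.17 f_l 0.61 fz -11.23 w 0.320 tq [0.05 0.32 0.01]
```

View pics/s15c.png

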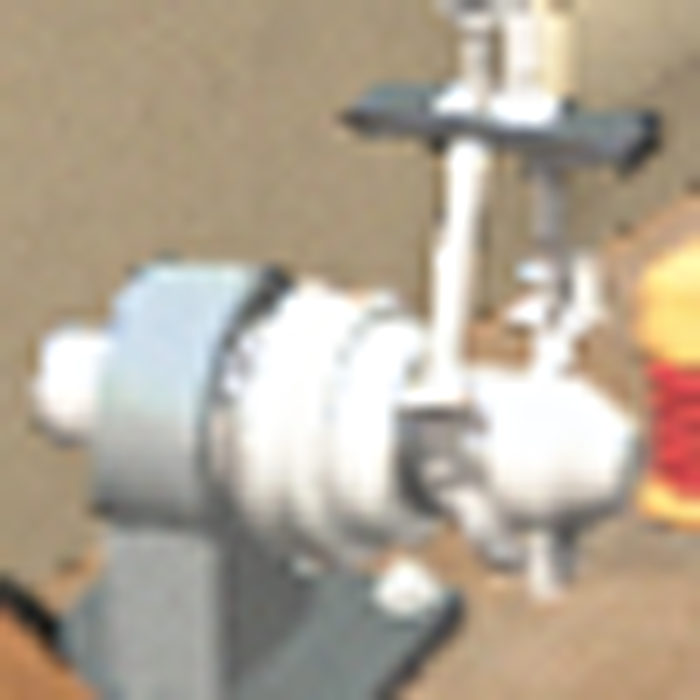

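View pics/w15c.png

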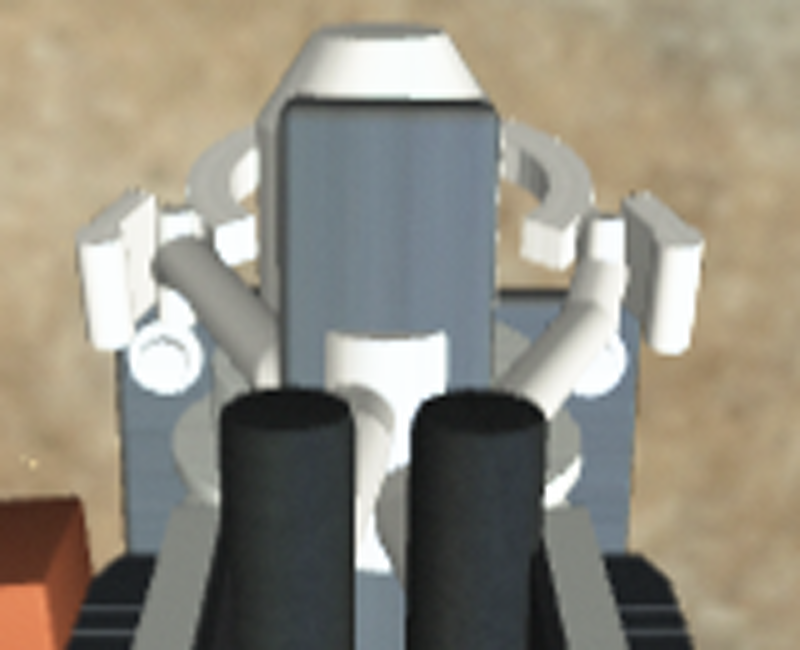

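```bash
python3 - <<'E'
from h import *
for s,z in ((.019,.2440),(.015,.2444),(.011,.2448)):
    manip.move_straight(P(s,z),Q(.227),max_speed=.02);rep(s,z)
c=snap('scene','s16');crop('s16',200,170,250,220,14,'s16c');snap('wrist','w16');crop('w16',180,130,340,260,5,'w16c')
E
```

```text
0.019 0.244 t 26.39 s 0.0191 lat 0.0000 z 0.2442 f_s -0.30 f_l 0.48 fz -9.37 w 0.320 tq [ 0.1  -0.   -0.06]
0.015 0.2444 t 26.74 s 0.0151 lat -0.0000 z 0.2446 f_s 0.60 f_l 0.79 fz -10.19 w 0.322 tq [ 0.1  -0.27 -0.04]
0.011 0.2448 t 27.09 s 0.0111 lat -0.0001 z 0.2451 f_s 0.32 f_l -0.17 fz -7.13 w 0.322 tq [ 0.09 -0.27  0.04]
```

View pics/s16c.png

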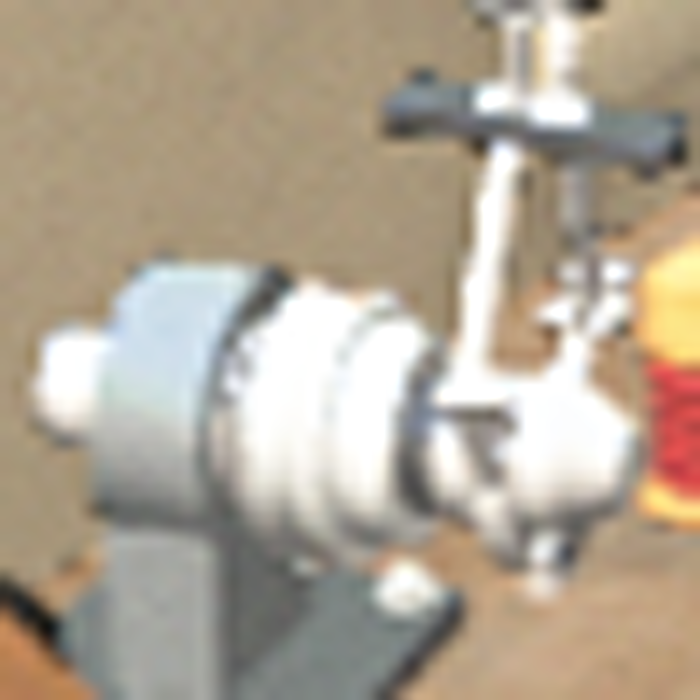

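View pics/w16c.png

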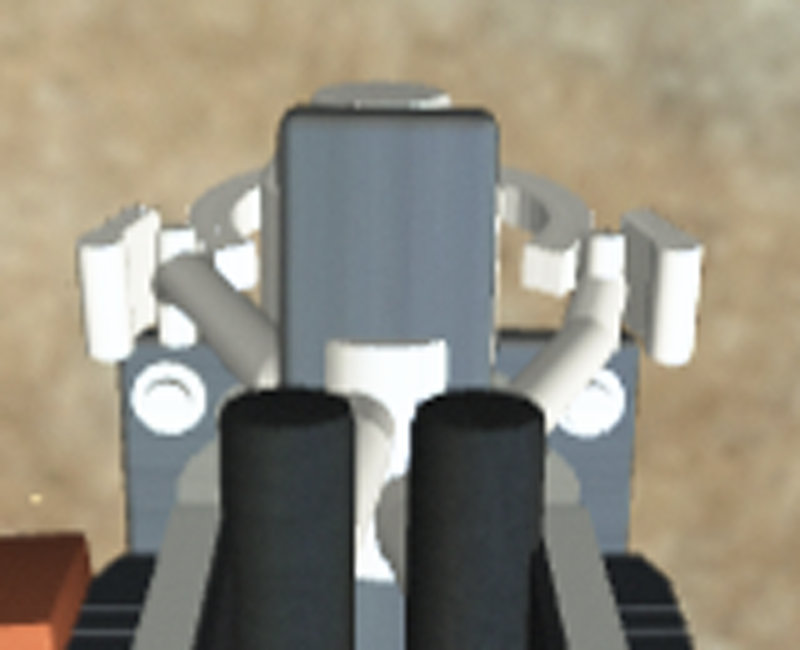

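```bash
python3 - <<'E'
from h import *
for s,z in ((.007,.2454),(.003,.2460),(0.0,.2464)):
    manip.move_straight(P(s,z),Q(.227),max_speed=.02);rep(s,z)
c=snap('scene','s17');crop('s17',200,170,250,220,14,'s17c');snap('wrist','w17');crop('w17',180,130,340,260,5,'w17c')
E
```

```text
0.007 0.2454 t 27.54 s 0.0069 lat -0.0000 z 0.2456 f_s -0.05 f_l 0.03 fz -5.93 w 0.323 tq [ 0.07 -0.17 -0.03]
0.003 0.246 t 27.89 s 0.0030 lat -0.0001 z 0.2464 f_s -0.05 f_l -0.92 fz -3.55 w 0.322 tq [0.   0.02 0.05]
0.0 0.2464 t 28.19 s -0.0001 lat -0.0000 z 0.2465 f_s -0.11 f_l 0.05 fz -3.19 w 0.320 tq [ 0.01 -0.03 -0.04]
```

View pics/s17c.png

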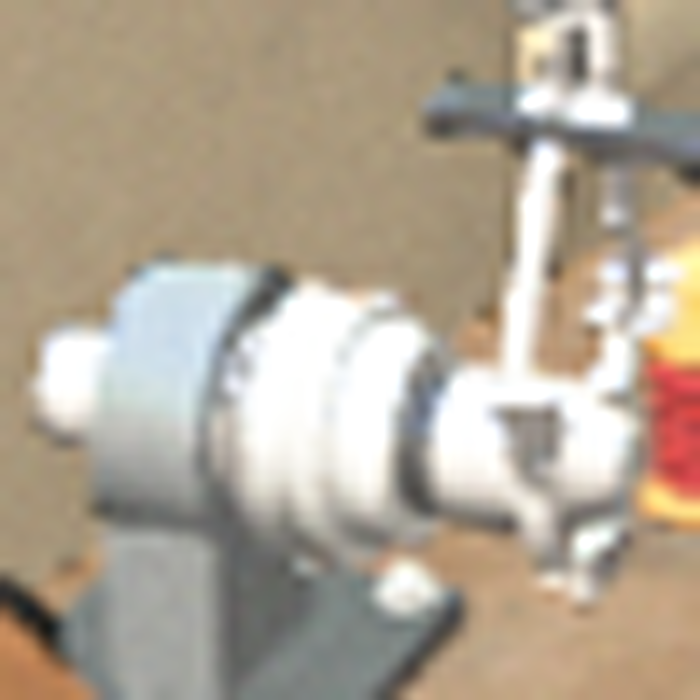

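View pics/w17c.png

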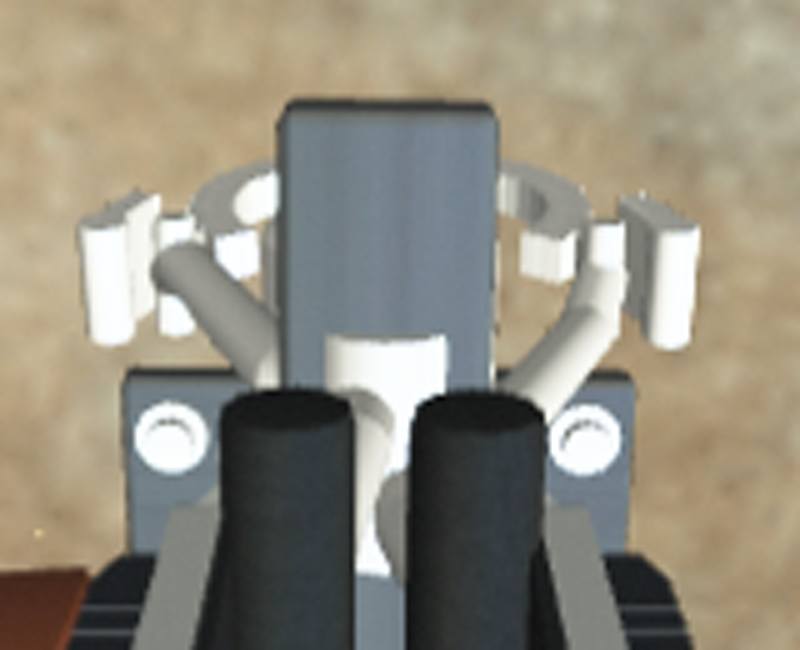

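```bash
python3 - <<'E'
from h import *
go=lambda s,z,v=.03:(manip.move_straight(P(s,z),Q(.227),max_speed=v),rep(s,z))
go(0,.2437);go(.008,.2437,.04);go(.014,.2437,.04)
go(.014,.2466);go(.010,.2472,.02);go(.006,.2475,.02)
c=snap('scene','s18');crop('s18',200,170,250,220,14,'s18c');snap('wrist','w18');crop('w18',180,130,340,260,5,'w18c')
E
```

```text
0 0.2437 t 28.54 s -0.0001 lat 0.0000 z 0.2434 f_s 0.78 f_l 0.36 fz -2.95 w 0.322 tq [-0.02 -0.04 -0.01]
0.008 0.2437 t 28.89 s 0.0083 lat 0.0001 z 0.2436 f_s -0.09 f_l -0.69 fz -2.51 w 0.325 tq [-0.09  0.01 -0.03]
0.014 0.2437 t 29.19 s 0.0143 lat 0.0001 z 0.2436 f_s -0.50 f_l 0.42 fz -3.98 w 0.321 tq [ 0.03 -0.03  0.02]
0.014 0.2466 t 29.44 s 0.0137 lat -0.0000 z 0.2465 f_s -0.63 f_l -0.78 fz -5.47 w 0.324 tq [-0.03  0.04  0.03]
0.01 0.2472 t 29.79 s 0.0097 lat -0.0000 z 0.2469 f_s 0.60 f_l -0.47 fz -10.70 w 0.321 tq [ 0.03 -0.19 -0.01]
0.006 0.2475 t 30.14 s 0.0060 lat -0.0001 z 0.2476 f_s 1.20 f_l -0.16 fz -10.57 w 0.323 tq [ 0.02 -0.35  0.04]
```

View pics/s18c.png

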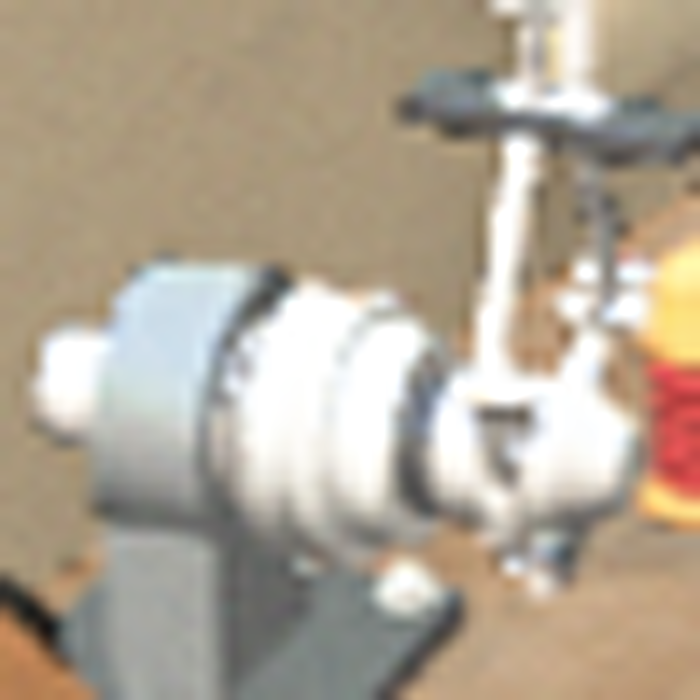

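View pics/w18c.png

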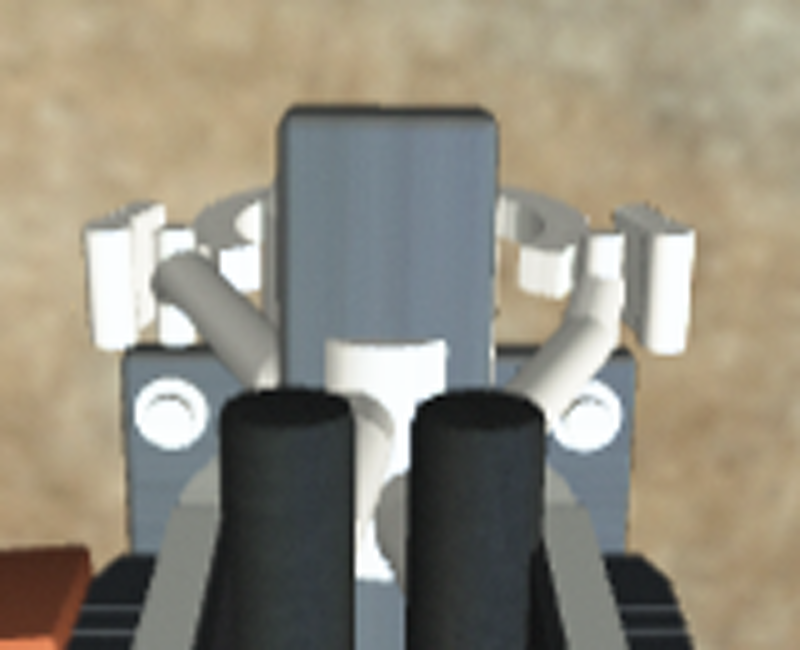

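```bash
python3 - <<'E'
from h import *
go=lambda s,z,v=.03:(manip.move_straight(P(s,z),Q(.227),max_speed=v),rep(s,z))
Z=.2437
go(.006,Z);go(.016,Z,.05);go(.025,Z,.05)
o=manip.get_obs()
if o['wrist_force']@DX>-2.0 and o['wrist_force'][2]>-6:
    go(.032,Z,.04)
snap('scene','s19');crop('s19',200,170,250,220,14,'s19c');snap('wrist','w19');crop('w19',180,130,340,260,5,'w19c')
E
```

```text
0.006 0.2437 t 30.52 s 0.0061 lat -0.0000 z 0.2439 f_s 0.04 f_l 0.02 fz -3.36 w 0.321 tq [-0.02 -0.04 -0.01]
0.016 0.2437 t 30.87 s 0.0164 lat 0.0001 z 0.2436 f_s 1.01 f_l -0.20 fz -2.93 w 0.323 tq [ 0.   -0.03  0.03]
0.025 0.2437 t 31.2 s 0.0253 lat 0.0001 z 0.2436 f_s -0.21 f_l -0.37 fz -3.76 w 0.325 tq [-0.05  0.01 -0.01]
0.032 0.2437 t 31.52 s 0.0322 lat 0.0000 z 0.2436 f_s -0.09 f_l 0.33 fz -3.66 w 0.320 tq [-0.    0.02  0.  ]
```

View pics/s19c.png

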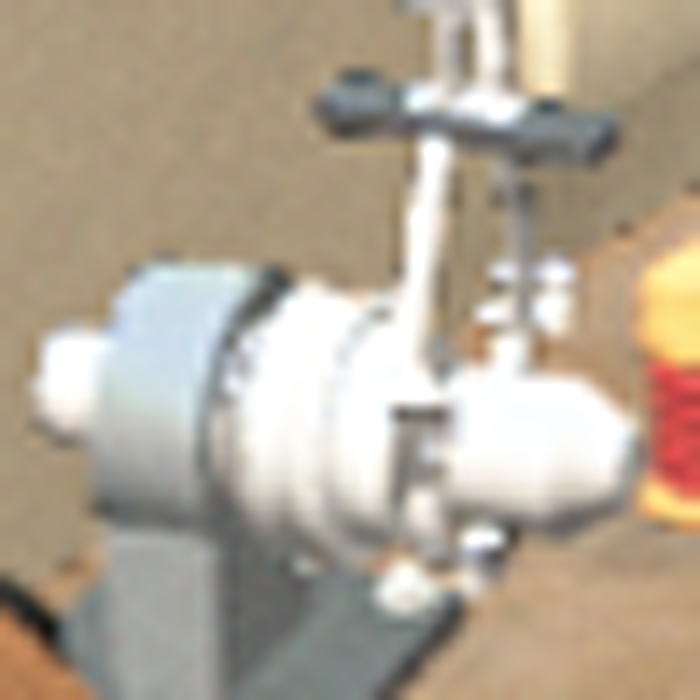

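View pics/w19c.png

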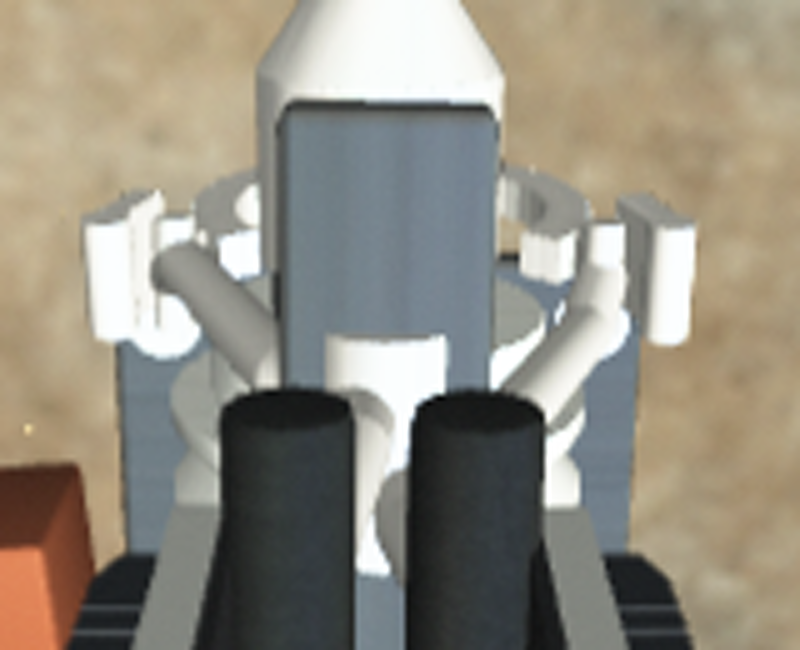

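```bash
python3 - <<'E'
from h import *
go=lambda s,z,v=.03:(manip.move_straight(P(s,z),Q(.227),max_speed=v),rep(s,z))
go(.024,.2437,.06);go(.024,.2474,.04);go(.019,.2477,.025);go(.015,.2478,.025)
snap('scene','s20');crop('s20',200,170,250,220,14,'s20c');snap('wrist','w20');crop('w20',180,130,340,260,5,'w20c')
E
```

```text
0.024 0.2437 t 31.91 s 0.0234 lat -0.0002 z 0.2439 f_s -0.20 f_l 0.08 fz -4.26 w 0.319 tq [ 0.   -0.08 -0.05]
0.024 0.2474 t 32.16 s 0.0241 lat -0.0001 z 0.2476 f_s 0.51 f_l -0.07 fz -2.34 w 0.326 tq [-0.13  0.01 -0.  ]
0.019 0.2477 t 32.51 s 0.0188 lat -0.0001 z 0.2477 f_s 0.17 f_l -0.70 fz -4.11 w 0.319 tq [-0.18  0.02 -0.03]
0.015 0.2478 t 32.82 s 0.0148 lat -0.0001 z 0.2478 f_s 0.34 f_l -0.33 fz -4.92 w 0.318 tq [-0.19 -0.04 -0.01]
```

View pics/s20c.png

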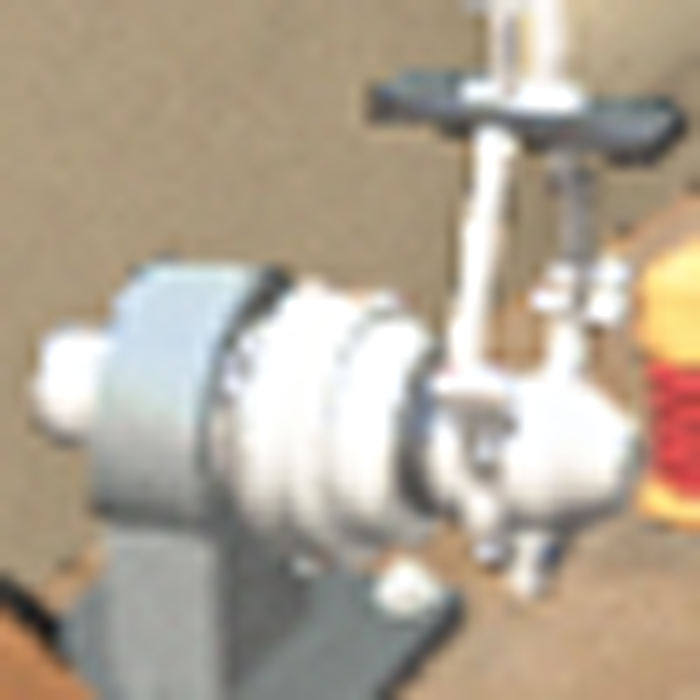

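View pics/w20c.png

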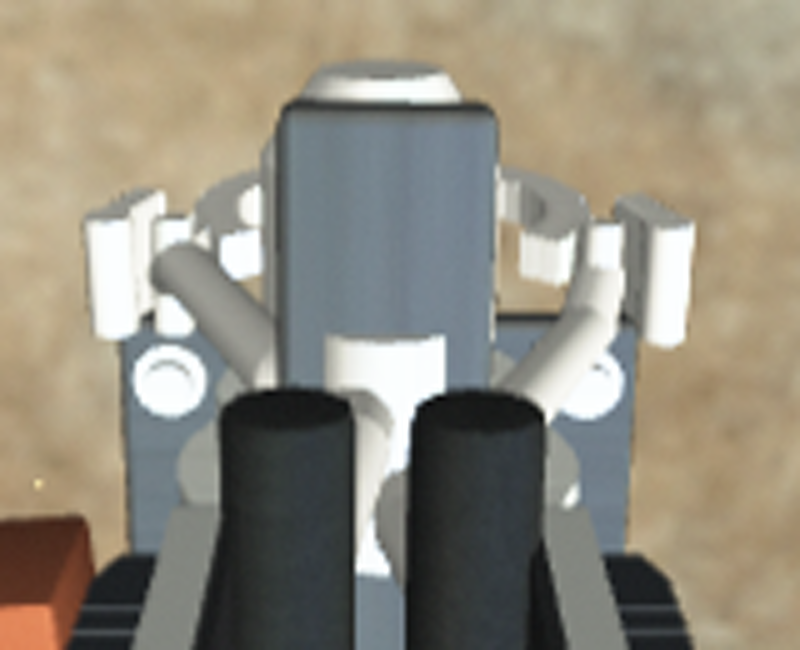

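```bash
python3 - <<'E'
from h import *
a=cv2.imread('pics/w13.png')[150:215,180:340];b=cv2.imread('pics/w20.png')[150:215,180:340]
cv2.imwrite('pics/cmp.png',cv2.resize(np.vstack([a,b]),None,fx=4.5,fy=4.5,interpolation=cv2.INTER_CUBIC))
E
```

```text
(no output)
```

View pics/cmp.png

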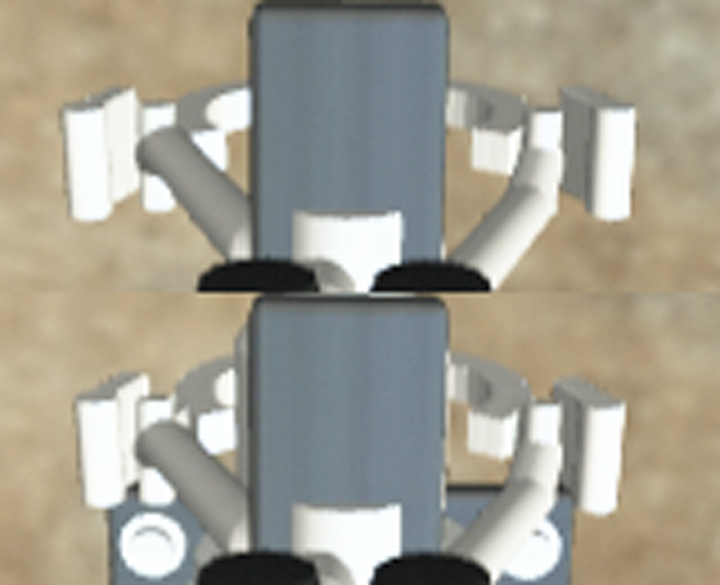

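```bash
python3 - <<'E'
from h import *
a=cv2.imread('pics/s13.png')[165:220,222:272];b=cv2.imread('pics/s20.png')[165:220,210:260]
cv2.imwrite('pics/cmp2.png',cv2.resize(np.hstack([a,b]),None,fx=8,fy=8,interpolation=cv2.INTER_CUBIC))
# expected projections for upright ring: points rel to TCP
s13=load('s13')
for s,z,n in ((-.0256,.2469,'s13'),(.0148,.2478,'s20')):
    p=P(s,z); c=load(n)
    top=p-DX*.001; 
    r=p+DX*.005; o=r.copy(); o[2]=z-.159
    b=o.copy(); b[2]-=.036; 
    e1=o-DX*.006+NX*.043+np.array([0,0,.036]); e2=o-DX*.006-NX*.043+np.array([0,0,.036])
    print(n,proj(c,[b,e1,e2]).round(1).tolist(), 'bridge 6mm back',proj(c,b-DX*.006).round(1))
E
```

```text
s13 [[246.4, 211.7], [243.9, 199.6], [251.3, 191.1]] bridge 6mm back [[247.8 211.9]]
s20 [[236.9, 210.0], [233.9, 198.0], [241.8, 189.6]] bridge 6mm back [[238.3 210.3]]
```

View pics/cmp2.png

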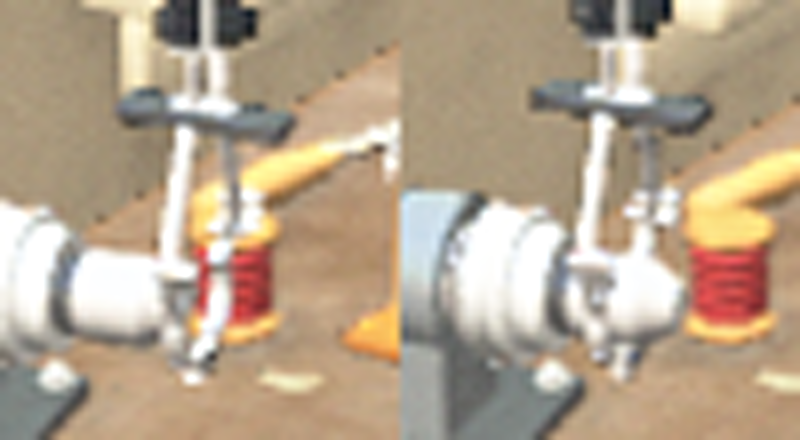

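```bash
python3 - <<'E'
from h import *
go=lambda s,z,v=.03:(manip.move_straight(P(s,z),Q(.227),max_speed=v),rep(s,z))
go(.011,.2486,.03);go(.007,.2490,.03)
snap('scene','s21');snap('wrist','w21')
b=cv2.imread('pics/s21.png')[165:220,210:260]
cv2.imwrite('pics/cmp3.png',cv2.resize(b,None,fx=12,fy=12,interpolation=cv2.INTER_CUBIC))
s,l=S(tcp());p=tcp();c=load('s21')
o=p+DX*.005;o[2]=p[2]-.159-.036
print(proj(c,[o,o-DX*.003]))
E
```

```text
0.011 0.2486 t 33.2 s 0.0106 lat 0.0000 z 0.2482 f_s 0.52 f_l -0.33 fz -11.29 w 0.324 tq [-0.11 -0.42  0.05]
0.007 0.249 t 33.48 s 0.0068 lat -0.0000 z 0.2489 f_s 1.65 f_l 0.26 fz -10.50 w 0.323 tq [-0.18 -0.45  0.1 ]
[[238.7133212  210.05367618]
 [239.41844245 210.15736187]]
```

View pics/cmp3.png

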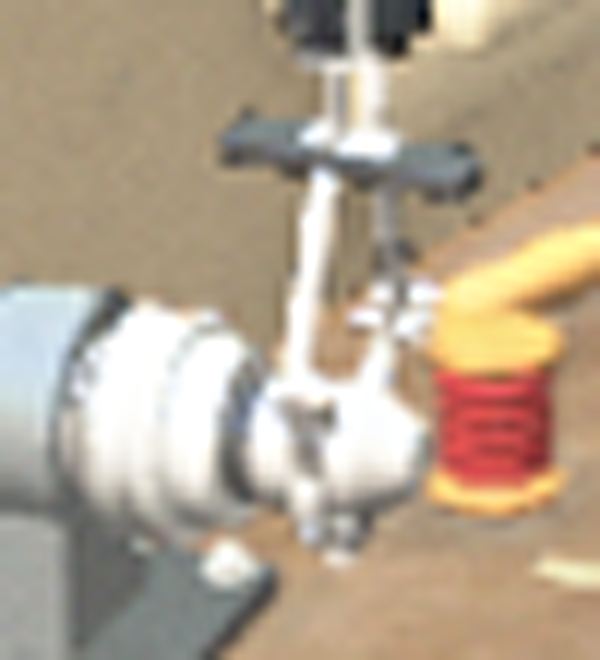

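```bash
python3 - <<'E'
from h import *
go=lambda s,z,v=.03:(manip.move_straight(P(s,z),Q(.227),max_speed=v),rep(s,z))
Z=.2450
go(.007,Z,.05);go(.020,Z,.06);go(.032,Z,.06)
f0=manip.get_obs()['wrist_force']@DX
if f0>-2.5:
    s=.032
    while s<.052:
        s+=.0012
        manip.move_straight(P(s,Z),Q(.227),max_speed=.02)
        f=manip.get_obs()['wrist_force']@DX
        if f<-2.0:
            rep('c'); 
            f=manip.get_obs()['wrist_force']@DX
            if f<-1.8: break
    rep('end',s)
snap('scene','s22');snap('wrist','w22')
crop('w22',180,130,340,260,5,'w22c')
b=cv2.imread('pics/s22.png')[165:220,210:260]
cv2.imwrite('pics/cmp4.png',cv2.resize(b,None,fx=12,fy=12,interpolation=cv2.INTER_CUBIC))
p=tcp();c=load('s22')
o=p+DX*.005;o[2]=p[2]-.159-.036
print(proj(c,[o,o-DX*.003]))
E
```

```text
0.007 0.245 t 33.83 s 0.0071 lat 0.0001 z 0.2453 f_s 0.89 f_l 0.43 fz -2.99 w 0.323 tq [-0.02  0.02  0.  ]
0.02 0.245 t 34.2 s 0.0205 lat 0.0001 z 0.2449 f_s -0.88 f_l -0.51 fz -2.22 w 0.325 tq [-0.05  0.04  0.  ]
0.032 0.245 t 34.55 s 0.0323 lat 0.0001 z 0.2448 f_s -0.63 f_l -0.05 fz -4.26 w 0.324 tq [ 0.02 -0.02  0.05]
c t 38.05 s 0.0489 lat 0.0001 z 0.2450 f_s -2.05 f_l 1.42 fz -3.35 w 0.327 tq [-0.13  0.6  -0.03]
end 0.048799999999999996 t 38.05 s 0.0489 lat 0.0001 z 0.2450 f_s -2.05 f_l 1.42 fz -3.35 w 0.327 tq [-0.13  0.6  -0.03]
[[228.9559021  209.50632777]
 [229.64984149 209.60907728]]
```

View pics/cmp4.png

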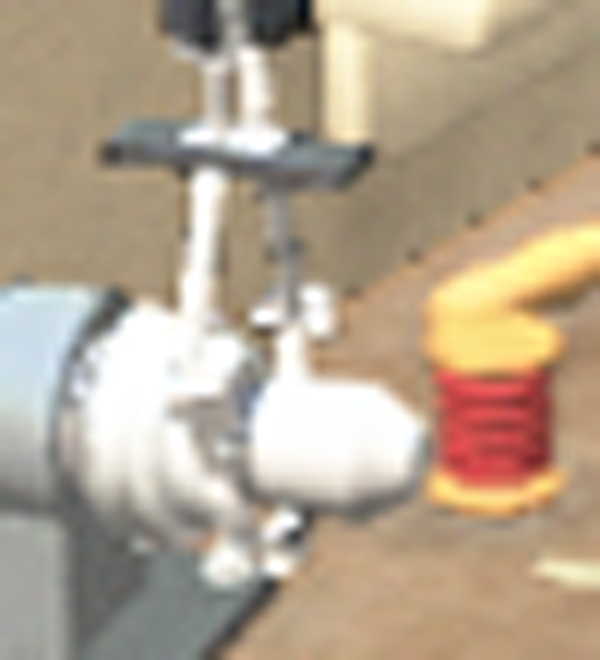

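View pics/w22c.png

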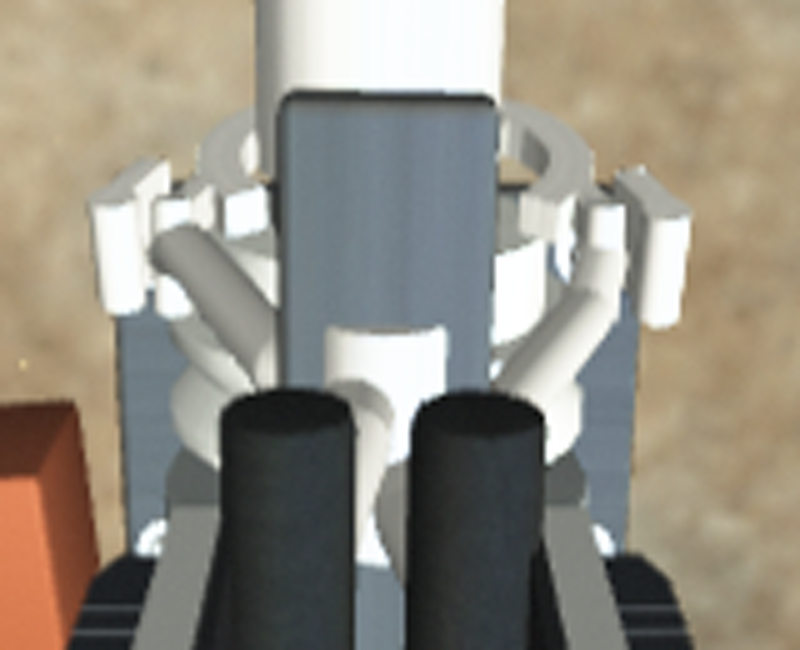

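```bash
python3 - <<'E'
from h import *
z=.2465
for s in (.046,.0425,.039,.0355,.032):
    manip.move_straight(P(s,z),Q(.227),max_speed=.04)
    f=manip.get_obs()['wrist_force'][2]
    rep(s,round(z,4))
    if f>-6: z+=.0012
    elif f>-9: z+=.0007
    elif f<-13: z-=.0004
    else: z+=.0003
snap('scene','s23');snap('wrist','w23')
b=cv2.imread('pics/s23.png')[165:220,210:260]
cv2.imwrite('pics/cmp5.png',cv2.resize(b,None,fx=12,fy=12,interpolation=cv2.INTER_CUBIC))
crop('w23',180,130,340,260,5,'w23c')
p=tcp();c=load('s23')
o=p+DX*.005;o[2]=p[2]-.162-.036
print(proj(c,[o,o-DX*.003]))
E
```

```text
0.046 0.2465 t 38.4 s 0.0461 lat -0.0000 z 0.2468 f_s -0.88 f_l 0.27 fz -3.74 w 0.323 tq [-0.1   0.29  0.03]
0.0425 0.2477 t 38.65 s 0.0427 lat -0.0001 z 0.2480 f_s -0.06 f_l 0.14 fz -3.16 w 0.326 tq [-0.02 -0.05  0.  ]
0.039 0.2489 t 38.9 s 0.0389 lat -0.0001 z 0.2490 f_s 0.08 f_l 0.00 fz -4.07 w 0.322 tq [-0.1   0.01  0.02]
0.0355 0.2501 t 39.15 s 0.0352 lat -0.0002 z 0.2499 f_s 0.53 f_l -0.86 fz -7.55 w 0.321 tq [-0.36 -0.19  0.01]
0.032 0.2508 t 39.4 s 0.0318 lat -0.0002 z 0.2508 f_s 0.33 f_l -1.38 fz -8.14 w 0.320 tq [-0.34 -0.23  0.01]
[[232.87876339 209.45467805]
 [233.57738068 209.55768792]]
```

View pics/cmp5.png

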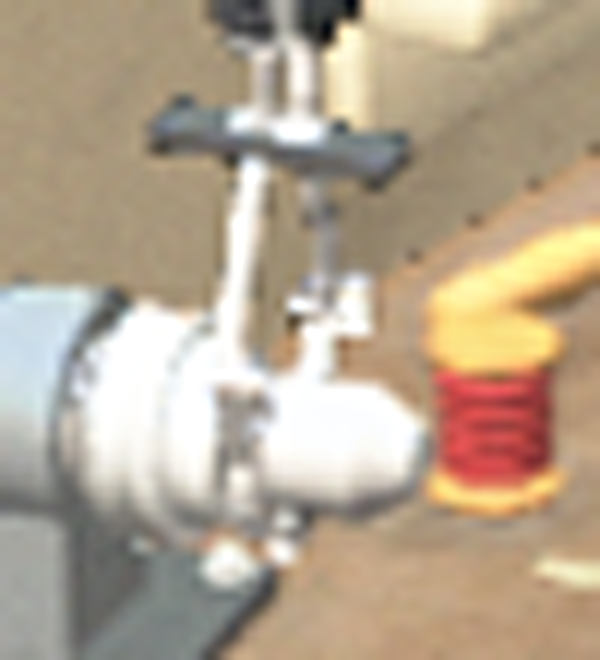

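View pics/w23c.png

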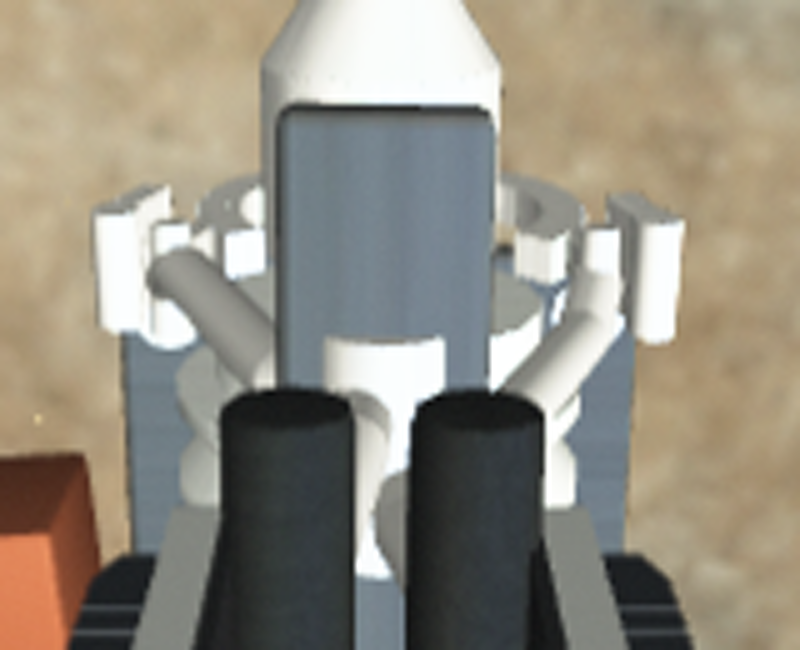

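```bash
python3 - <<'E'
from h import *
mv=lambda s,z,v=.03:manip.move_straight(P(s,z),Q(.227),max_speed=v)
mv(.0275,.2516,.04);rep('drag');mv(.0235,.2520,.04);rep('drag')
snap('scene','s24');snap('wrist','w24')
p=tcp();c=load('s24');o=p+DX*.005;o[2]=p[2]-.164-.036
print(proj(c,[o,o-DX*.003]))
Z=.2482
mv(.0235,Z,.05);mv(.0335,Z,.06);rep('fwd')
s=.0335
while s<.0400:
    s+=.0012; mv(s,Z,.02)
    o=manip.get_obs(); 
    t=o['torque']@NX; f=o['wrist_force']@DX
    print(round(s,4),'tn %.2f fs %.2f'%(t,f),end='; ')
    if t>.17 or f<-2.2: break
rep('end',s)
snap('scene','s25');snap('wrist','w25')
for k in ('24','25'):
    b=cv2.imread('pics/s%s.png'%k)[165:220,210:260]
    cv2.imwrite('pics/c%s.png'%k,cv2.resize(b,None,fx=12,fy=12,interpolation=cv2.INTER_CUBIC))
cv2.imwrite('pics/c2.png',np.hstack([cv2.imread('pics/c24.png'),cv2.imread('pics/c25.png')])[150:,:][:, :][::1])
im=cv2.imread('pics/c2.png');cv2.imwrite('pics/c2.png',cv2.resize(im,(800,int(im.shape[0]*800/im.shape[1]))))
p=tcp();c=load('s25');o=p+DX*.005;o[2]=p[2]-.164-.036
print(proj(c,[o,o-DX*.003]))
crop('w25',180,130,340,260,5,'w25c')
E
```

```text
drag t 39.77 s 0.0272 lat -0.0001 z 0.2516 f_s 0.11 f_l -0.74 fz -8.34 w 0.325 tq [-0.46 -0.29 -0.02]
drag t 40.02 s 0.0232 lat -0.0001 z 0.2521 f_s 1.79 f_l -1.68 fz -7.79 w 0.324 tq [-0.49 -0.36  0.  ]
[[234.85648333 209.90457604]
 [235.55713364 210.00791823]]
fwd t 40.68 s 0.0341 lat 0.0001 z 0.2482 f_s -0.26 f_l 0.12 fz -2.32 w 0.326 tq [-0.17 -0.04 -0.  ]
0.0347 tn -0.01 fs 0.32; 0.0359 tn -0.01 fs 0.42; 0.0371 tn 0.05 fs 0.42; 0.0383 tn 0.04 fs 0.27; 0.0395 tn -0.05 fs 0.13; 0.0407 tn -0.05 fs -0.06; end 0.0407 t 42.18 s 0.0408 lat 0.0000 z 0.2482 f_s -0.06 f_l 0.45 fz -3.82 w 0.319 tq [-0.   -0.05  0.02]
[[230.86763379 210.19251993]
 [231.56333465 210.29569177]]
```

View pics/c2.png

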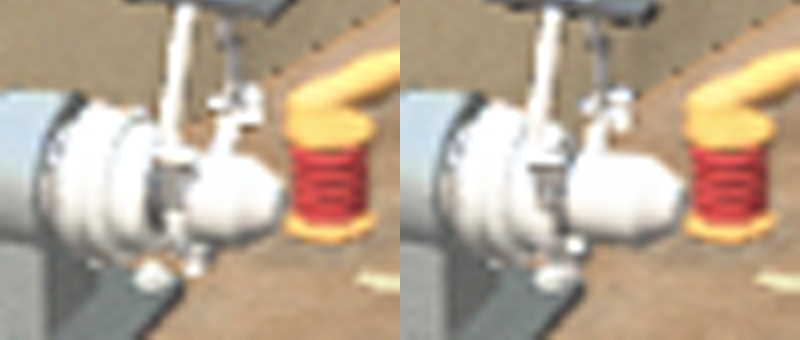

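View pics/w25c.png

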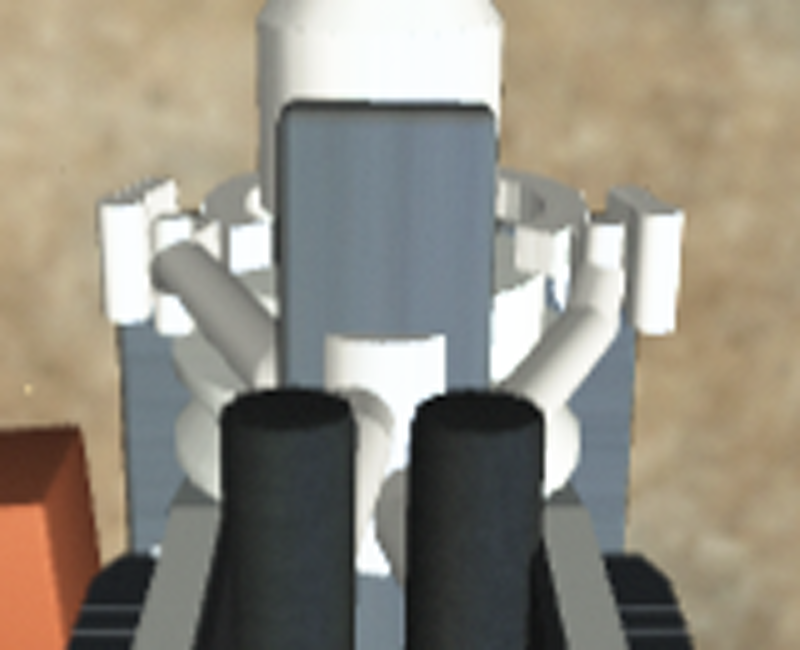

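View pics/c25.png

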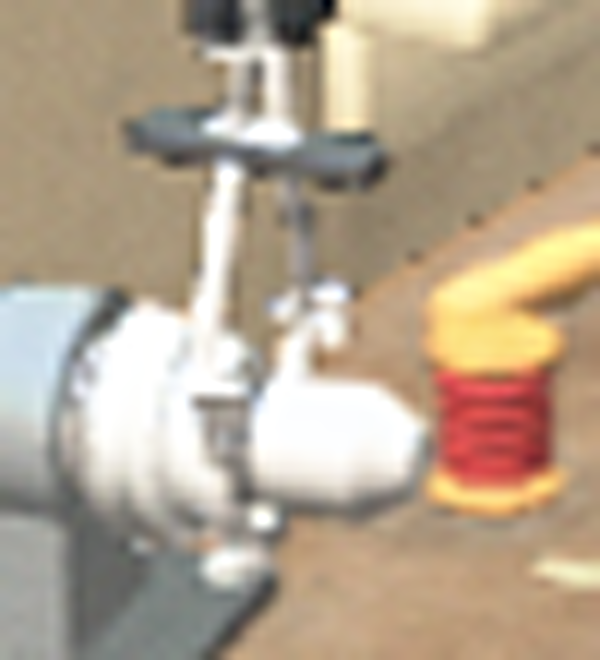

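```bash
python3 - <<'E'
from h import *
c=load('s25')
a=AX.copy();a[2]=.09
for nm,s,r in (('sp end',-.002,.0225),('groove front',.0325,.0225),('groove fr r20',.0325,.02),('hub',.0435,.032),('hub+2',.0455,.032)):
    print(nm,[ (proj(c,a+DX*s+NX*y*r+np.array([0,0,zz*r]))[0]-[210,165]).round(2)*12 for y,zz in ((0,1),(1,0),(0,-1),(.7,-.7))])
b=cv2.imread('pics/scene0.png')
crop('s13',210,165,260,220,12,'c13')
E
```

```text
sp end [array([366.84, 383.16]), array([343.68, 473.16]), array([369.12, 507.48]), array([351.96, 508.44])]
groove front [array([268.56, 369.6 ]), array([244.92, 459.12]), array([271.8 , 493.44]), array([253.8 , 494.28])]
groove fr r20 [array([268.68, 376.56]), array([247.8, 456. ]), array([271.68, 486.6 ]), array([255.6 , 487.32])]
hub [array([236.76, 339.  ]), array([202.8, 466.2]), array([241.8 , 514.68]), array([215.76, 516.24])]
hub+2 [array([231.  , 338.16]), array([197.16, 465.36]), array([236.28, 513.84]), array([210.24, 515.4 ])]
```

View pics/c13.png

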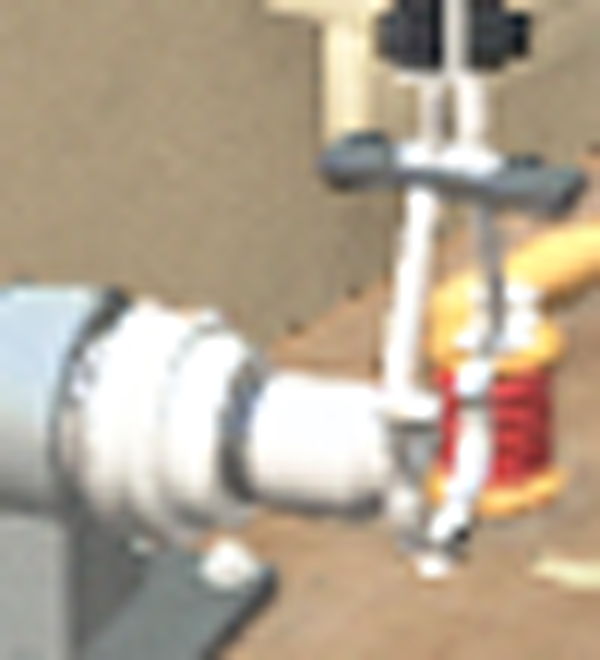

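```bash
python3 - <<'E'
from h import *
# measured bead front (-x) end, outer: in px
def show(fn,p,d):
    c=load(fn)
    for off in (0,-.002,-.004):
      r=p+DX*(.005+off); r[2]=p[2]-d
      ends=[r+NX*y*.046+DX*x+np.array([0,0,.045]) for y in (1,-1) for x in (-.016,.004)]
      print(fn,d,off,proj(c,ends).round(1).tolist())
show('w13',P(-.0256,.2469),.1603)
for d in (.1603,.164,.166): show('w25',P(.0408,.2482),d)
c=load('w25');a=AX.copy();a[2]=.09
print('hub edge', proj(c,[a+DX*.0435+np.array([0,0,.032]),a+DX*.0435+NX*.032,a+DX*.0435-NX*.032,a+DX*.0435+NX*.0226+np.array([0,0,.0226]),a+DX*.0435-NX*.0226+np.array([0,0,.0226])]).round(1).tolist())
E
```

```text
w13 0.1603 0 [[313.8, 175.1], [312.4, 198.4], [199.8, 175.0], [201.1, 198.3]]
w13 0.1603 -0.002 [[313.9, 172.7], [312.5, 196.1], [199.7, 172.6], [201.0, 196.0]]
w13 0.1603 -0.004 [[314.1, 170.3], [312.6, 193.8], [199.6, 170.2], [200.9, 193.7]]
w25 0.1603 0 [[313.7, 174.6], [312.3, 197.9], [199.8, 174.5], [201.1, 197.8]]
w25 0.1603 -0.002 [[313.9, 172.2], [312.5, 195.7], [199.7, 172.1], [201.0, 195.5]]
w25 0.1603 -0.004 [[314.0, 169.8], [312.6, 193.4], [199.5, 169.7], [200.9, 193.2]]
w25 0.164 0 [[312.9, 173.4], [311.6, 196.4], [200.6, 173.3], [201.8, 196.3]]
w25 0.164 -0.002 [[313.1, 171.0], [311.7, 194.2], [200.5, 170.9], [201.7, 194.1]]
w25 0.164 -0.004 [[313.2, 168.7], [311.8, 191.9], [200.3, 168.6], [201.6, 191.8]]
w25 0.166 0 [[312.5, 172.8], [311.2, 195.7], [201.0, 172.7], [202.2, 195.5]]
w25 0.166 -0.002 [[312.6, 170.4], [311.3, 193.4], [200.9, 170.3], [202.1, 193.3]]
w25 0.166 -0.004 [[312.8, 168.1], [311.4, 191.2], [200.7, 167.9], [202.0, 191.1]]
hub edge [[256.7, 192.2], [290.0, 181.5], [223.1, 181.4], [282.1, 188.8], [231.2, 188.8]]
```

```bash
python3 - <<'E'
from h import *
crop('w25',190,150,330,240,5.7,'w25d')
E
```

```text
(no output)
```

View pics/w25d.png

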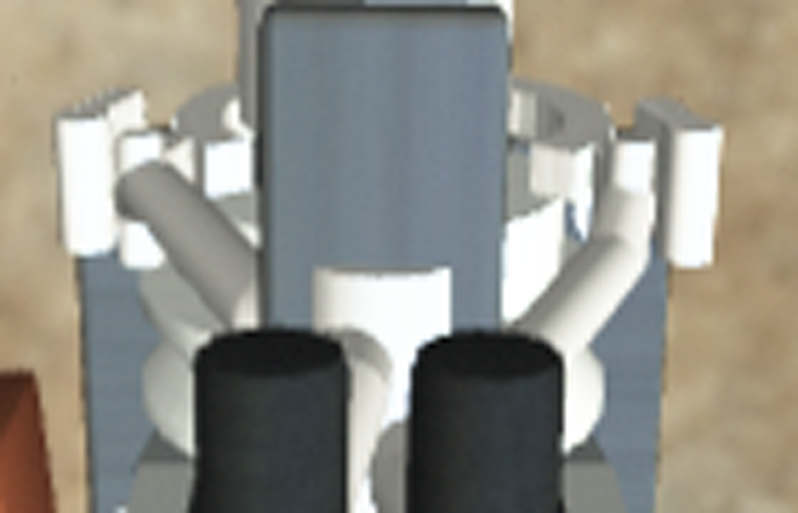

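```bash
python3 - <<'E'
from h import *
mv=lambda s,z,v=.03:manip.move_straight(P(s,z),Q(.227),max_speed=v)
s=.0410
for z in (.2515,.2530,.2543,.2556,.2566):
    mv(s,z,.03); rep(z)
    if manip.get_obs()['wrist_force'][2]<-6.5: break
snap('scene','s26');snap('wrist','w26');crop('s26',210,165,260,220,12,'c26');crop('w26',180,130,340,260,5,'w26c')
E
```

```text
0.2515 t 42.54 s 0.0411 lat -0.0002 z 0.2517 f_s -0.25 f_l -0.01 fz -3.92 w 0.321 tq [-0.02 -0.03 -0.03]
0.253 t 42.79 s 0.0411 lat 0.0001 z 0.2532 f_s 0.01 f_l -0.62 fz -3.51 w 0.324 tq [ 0.    0.05 -0.05]
0.2543 t 43.04 s 0.0410 lat -0.0001 z 0.2543 f_s 0.55 f_l -1.19 fz -4.22 w 0.322 tq [-0.22 -0.1   0.02]
0.2556 t 43.29 s 0.0407 lat -0.0002 z 0.2552 f_s 0.37 f_l -1.69 fz -9.38 w 0.322 tq [-0.49 -0.17  0.01]
```

View pics/c26.png

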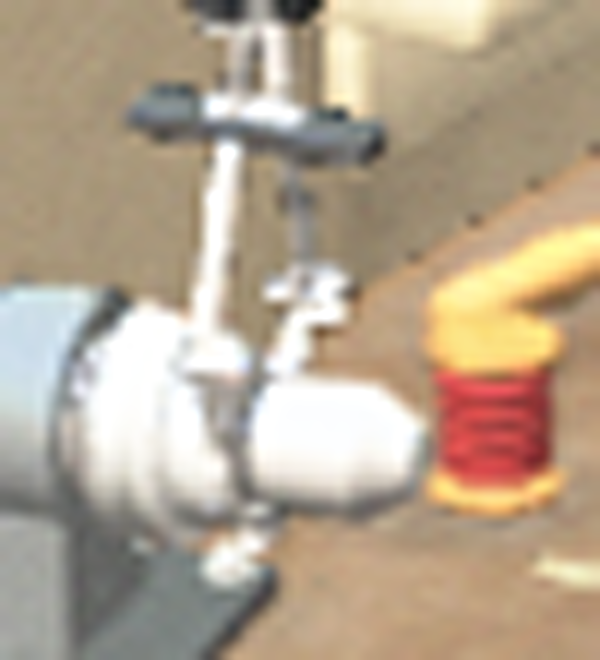

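View pics/w26c.png

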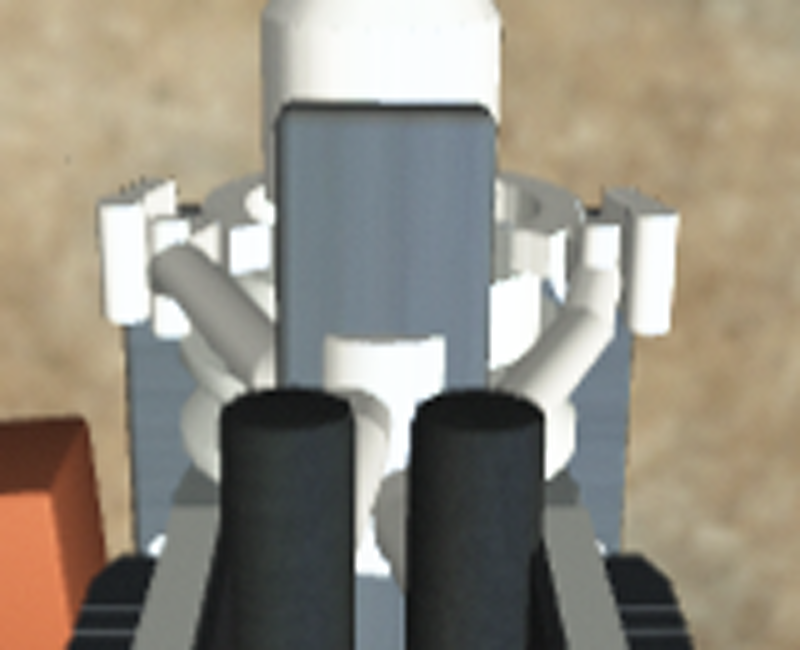

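```bash
python3 - <<'E'
from h import *
mv=lambda s,z,v=.03:manip.move_straight(P(s,z),Q(.227),max_speed=v)
manip.command_gripper(.58);rep('.58')
mv(.0410,.2525,.06)
manip.command_gripper(.75);rep('.75')
snap('scene','s27');snap('wrist','w27');crop('s27',210,165,260,220,12,'c27');crop('w27',180,130,340,260,5,'w27c')
E
```

```text
.58 t 43.73 s 0.0416 lat 0.0001 z 0.2565 f_s 0.01 f_l -0.56 fz 1.48 w 0.580 tq [-0.18  0.08  0.01]
.75 t 44.27 s 0.0407 lat 0.0001 z 0.2520 f_s 1.62 f_l 0.55 fz -3.32 w 0.751 tq [0.06 0.   0.02]
```

View pics/c27.png

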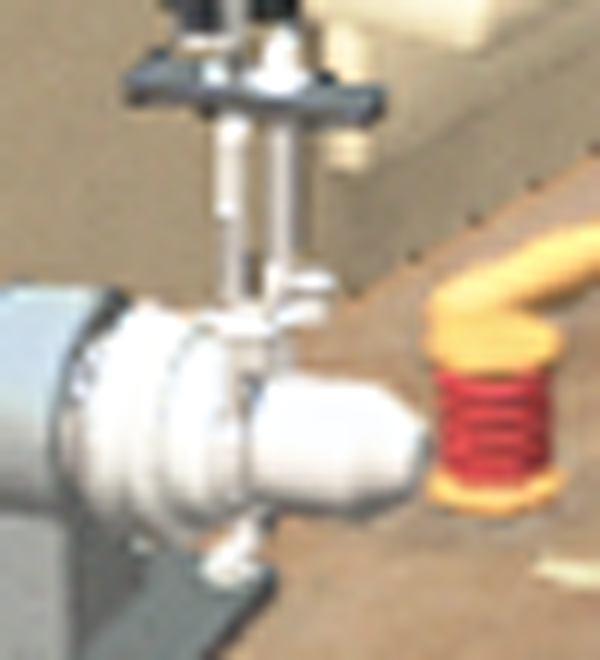

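View pics/w27c.png

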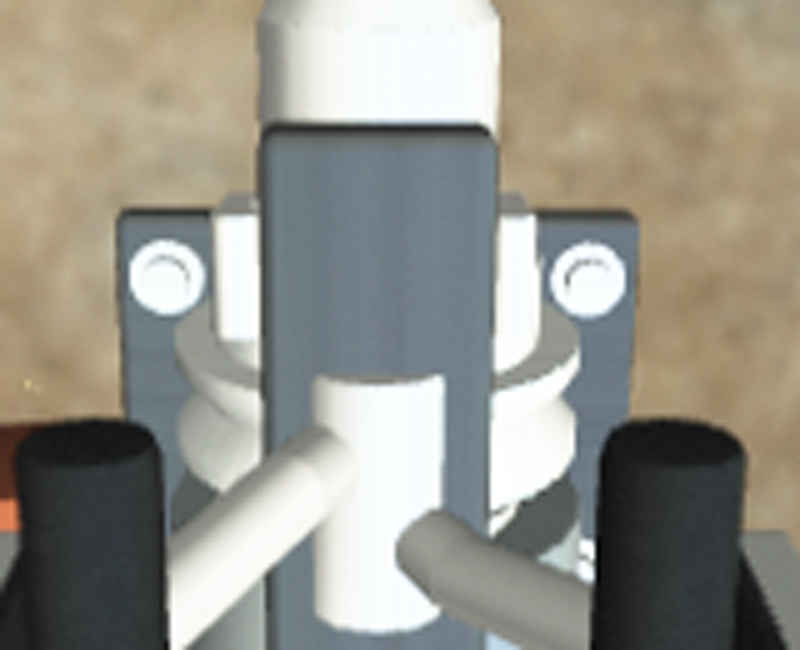

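```bash
python3 - <<'E'
from h import *
manip.move_straight(P(.0408,.295),Q(.227),max_speed=.12);rep('lift')
snap('scene','s28');snap('wrist','w28');crop('s28',210,165,260,220,12,'c28')
manip.movep([.4735,-.2128,.275],Q(-.058));rep('over')
snap('wrist','w29')
E
```

```text
lift t 44.88 s 0.0406 lat 0.0000 z 0.2947 f_s -0.49 f_l -0.76 fz -1.73 w 0.751 tq [ 0.01  0.05 -0.01]
over t 45.95 s -0.1166 lat -0.1836 z 0.2750 f_s 0.17 f_l 1.72 fz -2.02 w 0.753 tq [ 0.03 -0.04  0.03]
```

View pics/c28.png

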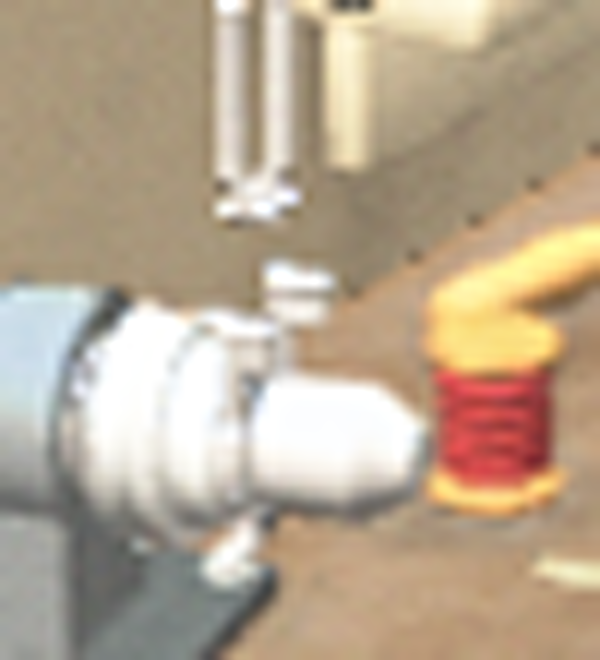

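View pics/w29.png

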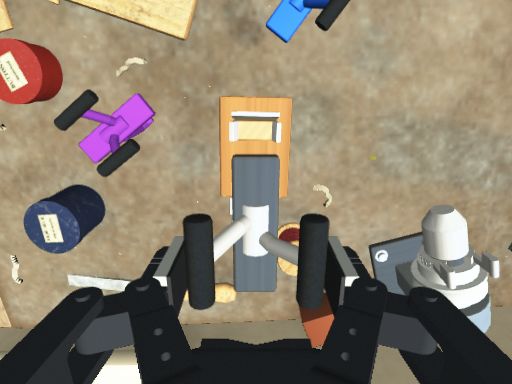

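View pics/w28.png

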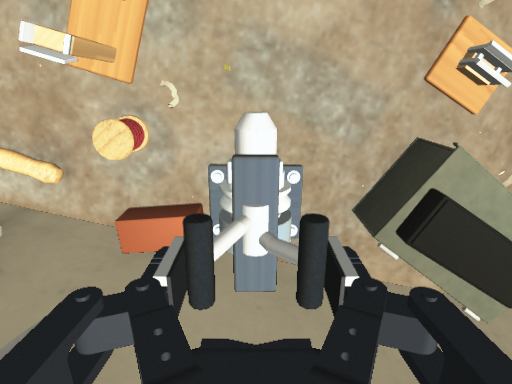

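```bash
python3 - <<'E'
from h import *
crop('w29',400,190,512,320,6,'w29c')
q=[.473,-.2128]
manip.move_straight([*q,.170],max_speed=.18);rep('a')
r=manip.move_straight([*q,.147],max_speed=.04,stop_force=4);rep(r)
snap('wrist','w30')
E
```

```text
a t 46.73 s -0.1178 lat -0.1847 z 0.1706 f_s 0.07 f_l -0.59 fz -2.42 w 0.749 tq [-0.02  0.02 -0.01]
True t 47.22 s -0.1184 lat -0.1854 z 0.1513 f_s 0.60 f_l -1.08 fz -0.03 w 0.751 tq [-0.3  -0.12 -0.07]
```

View pics/w29c.png

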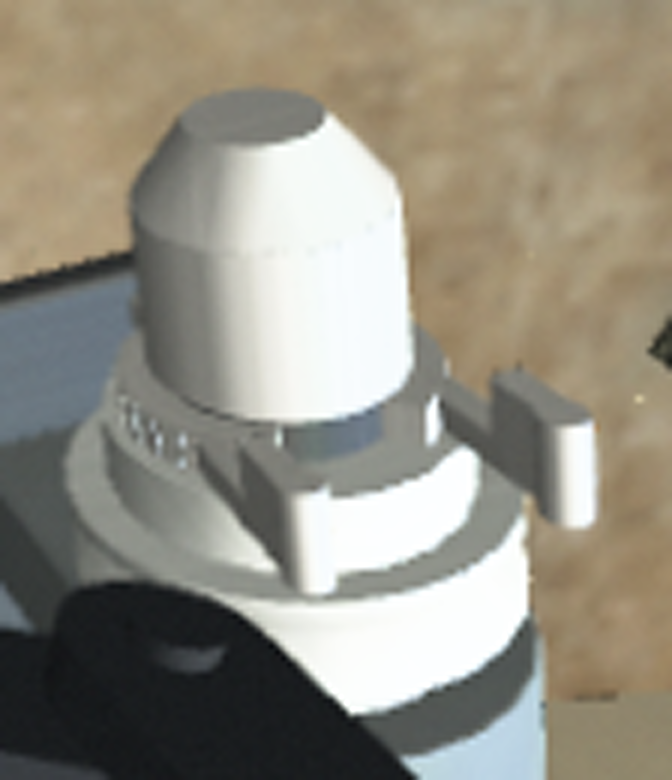

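View pics/w30.png

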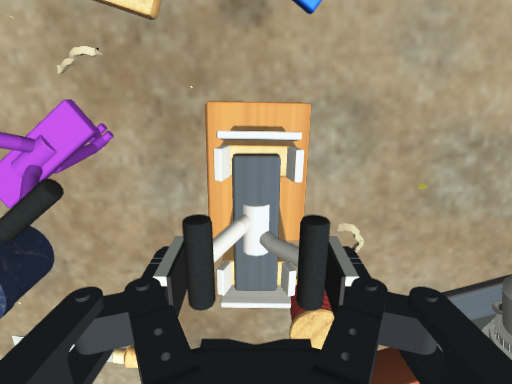

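```bash
python3 - <<'E'
from h import *
manip.command_gripper(1.0);rep('open')
p=tcp()
manip.move_straight([p[0],p[1],.30],max_speed=.2);rep('up')
snap('wrist','w31');snap('scene','s31');crop('s31',200,150,330,240,6,'c31')
E
```

```text
open t 47.62 s -0.1187 lat -0.1846 z 0.1513 f_s -0.59 f_l -0.45 fz -0.88 w 1.000 tq [-0.02 -0.01  0.02]
up t 48.51 s -0.1192 lat -0.1843 z 0.2990 f_s 0.06 f_l -0.13 fz -0.75 w 1.001 tq [0.04 0.03 0.03]
```

View pics/w31.png

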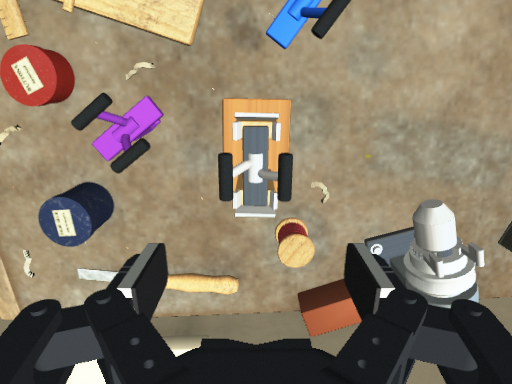

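View pics/c31.png

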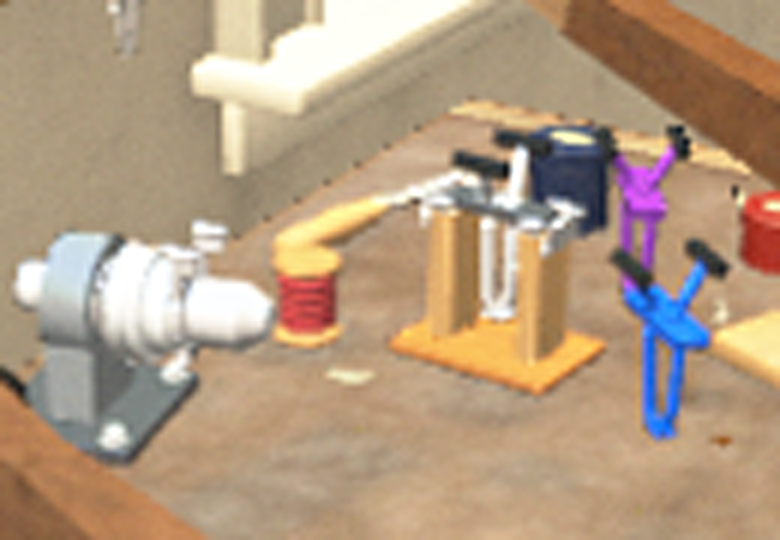

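The pictures show the pliers upright in the holder, with the bar between its guides at about (256,165) in the wrist view. The ring is closed in the groove at the hub, about (440,262), and the spool and tins have not moved.

```bash
python3 - <<'E'
from h import *
print(manip.finish_job(),manip.get_obs()['time_s'])
E
```

```text
the job is handed in; nothing more can be done
the job is handed in; nothing more can be done
```

The job is handed in at about 48.5 s, under the 54 s limit. The ring is closed in the groove against the pulley hub, and the pliers are back upright in their holder and released.

**What I did:** I took the steel pliers and spread the ring. I slid it along the spindle to the hub, raised it until the bridge met the groove bottom, and let it close. The fingers never touched the ring.

**Last checks, all good:**
- A close wrist picture shows the ring in the groove, flush against the hub.
- The bridge contact came about 3 mm higher than it did on the full-size spindle, which fits the groove's depth.
- The pliers' bar lies between the holder's guides.
- The spool and tins stand where they were. The wedge was last in view at about 15 s, unmoved, and the later moves were away from it.

**What went wrong on the way:**
- The ring tilted on the tips twice, once from drag on the spindle and once from overrunning the hub. I straightened it each time by dragging it back lightly against the spindle.
- On the final approach I felt no clear push from the hub. I set the ring's position along the spindle from the pictures, and the groove contact then confirmed it.

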